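# Make up the worktop sample board

### The job

Make up the counter display board: straighten the worktop samples that lie askew on it and fill up from the pile, one at a time, to one straight row of four, tight against the ledge behind and against the end stop beside the lever, with no gaps between them. Then press the lever down until the clamp bar snaps shut on the row and stays shut. Leave the samples you do not need in the pile as they lie, and do not disturb the other things on the table.

Things in the scene. Friction and masses are not known exactly. Their poses are not given: they have to be found in the camera images.
- board: fixed display board: a 3 mm steel plate. Origin: on the table, under the middle of the row; z up. x points from the plate's front edge (x=-73) to the ledge (x=+31), y along the row (plate from -125 to +165) to end stop and lever. The finished row fills x -31 to +31, y -92 to +92, the samples' own x along the board's x; its -y end is open
- ledge (a point): middle of the front face of the aluminium ledge, on the plate's top (3 mm above the table): face at board x=+31, along the board's y, 14 mm high above the plate. The samples' short rear edges go against it. While up, the clamp bar behind it overhangs it by 16 mm, its front edge about 50 mm above the table, its upper side at most 60 mm
- end_stop (a point): foot of the end stop, on the plate's top, at the face that closes the row: face at board y=+92, looking to -y, from board x=-5 to the ledge, 12 mm high, 10 mm thick. The lever stands 48 mm beyond that face
- clamp_bar (a joint): angle of the clamp bar and its lever, rad. 0 = up (open), grows as the lever goes down. Below about 0.4 it springs back up to 0; past that it snaps over centre and stays down, its rubber pad pressing on the samples, at about 0.60 (0.64 is the end of travel). Needs up to about 10 N at the knob; lifting it open again about 9 N
- lever_knob (a point): centre of the round black lever knob, 26 mm across, on a 10 mm rod from the hinge. It moves on an arc of 90 mm radius about lever_hinge in the board's x-z plane, from 94 mm (up) down to 48 mm above the table, away from the ledge as it falls. Push it down from above; it can also be pinched from above and lifted to open the clamp
- lever_hinge (a point): point on the clamp bar's hinge axis, at the lever, 27 mm above the table; the axis is the board's y
- place_1 (a point): where the middle of the underside of the first (against the end stop) sample of the finished row belongs, on the plate's top (3 mm above the table); places lie 46.3 mm apart along the board's y, axes as the board's
- place_2 (a point): where the middle of the underside of the second sample of the finished row belongs, on the plate's top (3 mm above the table); places lie 46.3 mm apart along the board's y, axes as the board's
- place_3 (a point): where the middle of the underside of the third sample of the finished row belongs, on the plate's top (3 mm above the table); places lie 46.3 mm apart along the board's y, axes as the board's
- place_4 (a point): where the middle of the underside of the fourth (at the open end) sample of the finished row belongs, on the plate's top (3 mm above the table); places lie 46.3 mm apart along the board's y, axes as the board's
- loose_1: solid-wood worktop sample: flat block, 62 mm along its own x, 46 mm along its own y, 14 mm thick, about 40 g. Origin: centre of its underside. At first it lies askew on the front part of the board; may be absent
- loose_2: solid-wood worktop sample: flat block, 62 mm along its own x, 46 mm along its own y, 14 mm thick, about 40 g. Origin: centre of its underside. At first it lies askew on the front part of the board; may be absent
- loose_3: solid-wood worktop sample: flat block, 62 mm along its own x, 46 mm along its own y, 14 mm thick, about 40 g. Origin: centre of its underside. At first it lies askew on the front part of the board; may be absent
- pile_1: solid-wood worktop sample: flat block, 62 mm along its own x, 46 mm along its own y, 14 mm thick, about 40 g. Origin: centre of its underside. At first lowest of the pile of three on the table in front of the board; all samples are alike and interchangeable
- pile_2: solid-wood worktop sample: flat block, 62 mm along its own x, 46 mm along its own y, 14 mm thick, about 40 g. Origin: centre of its underside. At first middle of the pile of three on the table in front of the board; all samples are alike and interchangeable
- pile_3: solid-wood worktop sample: flat block, 62 mm along its own x, 46 mm along its own y, 14 mm thick, about 40 g. Origin: centre of its underside. At first top of the pile of three on the table in front of the board; all samples are alike and interchangeable
- small_carton: bystander: small carton 74x84x60 mm, loose, right of the lever end of the board; origin under its centre
- cutter_a: bystander: star-shaped metal cutter, 70 mm wide, 23 mm high, loose, beyond the board; origin under its centre
- cutter_b: bystander: round metal cutter, 57 mm wide, 23 mm high, loose, beyond the board; origin under its centre

How it is judged:
On the way, in this order (a step that is already met when the one before it is completed fails the run):
1. four samples lie in one straight, closed row against ledge and end stop, with the clamp bar still up (horizontal distance between any of loose_1, loose_2, loose_3, pile_1, pile_2, pile_3 and place_1 below 0.0045 m and horizontal distance between any of loose_1, loose_2, loose_3, pile_1, pile_2, pile_3 and place_2 below 0.0045 m and horizontal distance between any of loose_1, loose_2, loose_3, pile_1, pile_2, pile_3 and place_3 below 0.0045 m and horizontal distance between any of loose_1, loose_2, loose_3, pile_1, pile_2, pile_3 and place_4 below 0.0045 m and x of each of loose_1, loose_2, loose_3 in the frame of board above -0.0035 m and y of each of loose_1, loose_2, loose_3 in the frame of board above -0.085 m and angle between the x axis of each of loose_1, loose_2, loose_3 and the x axis of board, either way round below 0.07 rad and angle between each of loose_1, loose_2, loose_3's own z axis and vertical below 0.05 rad and z of each of loose_1, loose_2, loose_3 in the frame of board below 0.007 m and ((x of pile_1 in the frame of board above -0.0035 m and y of pile_1 in the frame of board above -0.085 m and angle between the x axis of pile_1 and the x axis of board, either way round below 0.07 rad and angle between pile_1's own z axis and vertical below 0.05 rad and z of pile_1 in the frame of board below 0.007 m) or distance of pile_1 from where it was at the start of the episode below 0.02 m) and ((x of pile_2 in the frame of board above -0.0035 m and y of pile_2 in the frame of board above -0.085 m and angle between the x axis of pile_2 and the x axis of board, either way round below 0.07 rad and angle between pile_2's own z axis and vertical below 0.05 rad and z of pile_2 in the frame of board below 0.007 m) or distance of pile_2 from where it was at the start of the episode below 0.02 m) and ((x of pile_3 in the frame of board above -0.0035 m and y of pile_3 in the frame of board above -0.085 m and angle between the x axis of pile_3 and the x axis of board, either way round below 0.07 rad and angle between pile_3's own z axis and vertical below 0.05 rad and z of pile_3 in the frame of board below 0.007 m) or distance of pile_3 from where it was at the start of the episode below 0.02 m) and value of joint clamp_bar below 0.15 rad), for 0.2 s.
2. the clamp bar is pressed down past its snap point (value of joint clamp_bar above 0.55 rad), for 0.2 s.
At the end, for the whole second after the job is handed in: Each of the 4 places holds a flat sample: centre within 4.5 mm, at most 3.5 mm off the ledge, turned under 0.07 rad; all samples from the board are in the row, each pile sample in the row or within 20 mm of its start; the clamp bar stays shut by itself (joint above 0.55); all at rest (horizontal distance between any of loose_1, loose_2, loose_3, pile_1, pile_2, pile_3 and place_1 below 0.0045 m and horizontal distance between any of loose_1, loose_2, loose_3, pile_1, pile_2, pile_3 and place_2 below 0.0045 m and horizontal distance between any of loose_1, loose_2, loose_3, pile_1, pile_2, pile_3 and place_3 below 0.0045 m and horizontal distance between any of loose_1, loose_2, loose_3, pile_1, pile_2, pile_3 and place_4 below 0.0045 m and x of each of loose_1, loose_2, loose_3 in the frame of board above -0.0035 m and y of each of loose_1, loose_2, loose_3 in the frame of board above -0.085 m and angle between the x axis of each of loose_1, loose_2, loose_3 and the x axis of board, either way round below 0.07 rad and angle between each of loose_1, loose_2, loose_3's own z axis and vertical below 0.05 rad and z of each of loose_1, loose_2, loose_3 in the frame of board below 0.007 m and ((x of pile_1 in the frame of board above -0.0035 m and y of pile_1 in the frame of board above -0.085 m and angle between the x axis of pile_1 and the x axis of board, either way round below 0.07 rad and angle between pile_1's own z axis and vertical below 0.05 rad and z of pile_1 in the frame of board below 0.007 m) or distance of pile_1 from where it was at the start of the episode below 0.02 m) and ((x of pile_2 in the frame of board above -0.0035 m and y of pile_2 in the frame of board above -0.085 m and angle between the x axis of pile_2 and the x axis of board, either way round below 0.07 rad and angle between pile_2's own z axis and vertical below 0.05 rad and z of pile_2 in the frame of board below 0.007 m) or distance of pile_2 from where it was at the start of the episode below 0.02 m) and ((x of pile_3 in the frame of board above -0.0035 m and y of pile_3 in the frame of board above -0.085 m and angle between the x axis of pile_3 and the x axis of board, either way round below 0.07 rad and angle between pile_3's own z axis and vertical below 0.05 rad and z of pile_3 in the frame of board below 0.007 m) or distance of pile_3 from where it was at the start of the episode below 0.02 m) and linear speed of each of loose_1, loose_2, loose_3, pile_1, pile_2, pile_3 below 0.02 m/s and value of joint clamp_bar above 0.55 rad); the robot touches nothing.
It fails at once if a bystander is pushed more than 30 mm (distance of any of small_carton, cutter_a, cutter_b from where it was at the start of the episode above 0.03 m).
Of loose_1, loose_2, loose_3 only 1 to 3 are there at a start; the rules pass over those that are not, and their reading is None.
At some moment in a run one of loose_1, loose_2, loose_3 may be knocked a few centimetres aside while the robot is not near it.
Once in a run the grip may slacken for a moment while it holds something.
It also fails if it takes over 210 s, if anything falls off the work surface, if the arm or the gripper's body presses on something with over 40 N, if the wrist force passes 120 N, or if a joint passes its speed limit or range.

### The arm

A 6-joint arm with a two-finger parallel gripper is mounted at the origin on the work surface; the furniture and walls round the work are solid. World frame = base frame: x ahead of the robot, y to its left, z up, the work surface at z = 0. Lengths are in m, angles in rad, forces in N, time in s.
With the tool pointing down it reaches from about 0.25 to 0.725 m from the base axis. Payload 9.7 kg.
Tool frame: the origin (TCP) lies at the very end of the fingers, on their centre line; the grasp point (between the pads) lies 19 mm behind it; z points along the fingers, y is the line along which they close (so a half turn about z gives the same grasp; the last joint's range is limited). The gripper opens to 85 mm and grips with 20 to 120 N. Pads are 22 mm wide; open, the fingers measure 114 mm over their backs; the gripper's body (76 mm by 85 mm) begins 54 mm behind the grasp point. The pads swing forward as they close: fully open they stand 13 mm farther back than shut.
Start: joints at [1.263, 0.087, 0.176, 1.66, 0, 1.571], TCP at [0.167, 0.524, 0.231] pointing down, gripper open.
Joint ranges: [-3.13, 3.13], [-0.85, 1.81], [-1.15, 1.24], [-2.2, 2.28], [-1.44, 1.52], [-3.14, 3.14]. Speed limits (rad/s): [2.22, 2.22, 2.57, 3.14, 3.14, 3.14].

### API

Orientations are given as a unit quaternion [w, x, y, z].
In Python, from bench import robot, read_camera, order gives the robot as it stands.
- The arm moves only by the tool carry_out, never from a script. Its argument "motion" is a list of rows, each a list of 7 numbers: the shift along the world's x, y, z in mm, then the turn, a rotation vector about the world's x, y, z in rad, then the finger opening in mm, from 0 to 85.4. A call has exactly 8 rows; each row is the pose to reach, as a shift and turn from the pose commanded when the call began; what a row does not reach only later rows make up. A row lasts 1/12 s, in which the tool goes at most 41.7 mm and 7.16 degrees, less where a joint would pass 70% of its speed; a pose out of reach is approached as far as the arm can. A call with a gripper value outside its range is refused whole. The fingers move at their own pace and stop on an object; the grip force is fixed at half the most. Time passes only in rows, so rows that repeat a pose let the fingers close, or fill a call up. It gives the time, the measured TCP pose, the force, the opening and the grip force at its end, in the units of the state.
- robot.sense(): the state, without advancing time (a new reading comes with each control period).
- read_camera(name): name is "side" or "top"; returns a dict with "image" (384x512x3 uint8, red, green, blue), "range_z" (384x512 float32, m along the optical axis (not along the pixel's ray), 0 where there is no reading), "vfov" (degrees; the focal length in pixels is half the picture's height over the tangent of half this angle, whatever the lens; pixels are square), "cx", "cy" (the principal point, pixels), "k1" (the pictures are not rectified: a ray, as slopes to the right and down, at radius r is drawn at 1 + k1 r^2 times it, then the intrinsics apply), "view" (4x4, takes a point from world to camera coordinates). Camera axes: x right, y up, looking along -z (the intrinsics and any distortion apply to the point x, -y, -z); pixel columns grow to the right and rows downward; lengths in m; the calibration is good to about 2 mm. A picture is of the moment at which its call begins.
- order.finish_job(): hands the job in; it is judged then, once.
The state is a dict: "t": time; "joints": joint angles; "joint_velocities": joint speeds; "tau": joint torques, N m; "position": TCP position; "orientation": TCP orientation; "wrist_force": force on the tool from outside, world axes, zero at the start; "moment": the same for the moment, N m; "finger_gap": finger opening in m; "grip_force": force on a finger pad.
Only numpy, scipy, OpenCV 4.12 (cv2) and the standard library are available. Lean on these libraries where they do the work, as an engineer would, in place of code of your own. Each camera call takes 0.05 s, during which the arm holds its last target. There are 200 camera calls.

## Working session

There is one attempt and no reset: what is moved stays moved. The work goes in short steps, Python scripts to look and compute and a tool call to move; the robot and the scene stay as the last step left them, time stands still between calls to the robot, and variables do not carry over. Pictures are saved under pics/ and viewed, at most 14 in all, crops included, and the job is handed in when it is done.

Besides the shell and the picture viewer there is one more tool, called after ">>>" as name(argument=value, ...), one argument or row to a line, values as JSON. carry_out: Moves the arm, as the interface text tells. Its arguments: {"type":"object","properties":{"motion":{"type":"array"}},"required":["motion"]}

```bash
ls; mkdir -p pics; cat > h.py <<'E'
import numpy as np, cv2
from bench import robot, read_camera, order
def cam(n):
    c=read_camera(n); im=c["image"]; z=c["range_z"]; h,w=z.shape
    f=h/2/np.tan(np.radians(c["vfov"])/2)
    K=np.array([[f,0,c["cx"]],[0,f,c["cy"]],[0,0,1]])
    u,v=np.meshgrid(np.arange(w),np.arange(h))
    p=cv2.undistortPoints(np.stack([u,v],-1).reshape(-1,1,2).astype(float),K,np.array([c["k1"],0,0,0.])).reshape(h,w,2)
    P=np.stack([p[...,0]*z,-p[...,1]*z,-z],-1)
    V=np.array(c["view"]); W=(P-V[:3,3])@V[:3,:3]
    W[z==0]=np.nan
    return im,W
def save(n,im): cv2.imwrite("pics/"+n,im[...,::-1])
E
python3 - <<'E'
from h import *
for n in("top","side"):
    im,W=cam(n); save(n+"1.png",cv2.resize(im,(768,576))); np.savez("pics/%s1.npz"%n,im=im,W=W)
s=robot.sense(); print(s)
E
```

```text
pics
{'t': 0.1, 'joints': array([ 1.26302088e+00,  8.74094237e-02,  1.75271918e-01,  1.65977181e+00,
       -4.23468664e-07,  1.57082202e+00]), 'joint_velocities': array([-7.99647648e-05, -2.63165613e-03,  1.91185152e-03,  5.34399765e-04,
        3.25441836e-04,  4.59870882e-04]), 'tau': array([-2.52056952e-04, -5.21560013e+01,  4.65654373e+01,  1.59479713e-02,
        2.57415832e-05, -1.23082813e-05]), 'position': array([0.16656441, 0.52399065, 0.2306816 ]), 'orientation': array([-8.50836085e-05,  1.53293732e-01,  9.88180511e-01, -5.49950697e-04]), 'wrist_force': array([-0.17978867,  0.36132959,  0.50551257]), 'moment': array([-0.03072218, -0.03581687,  0.06842213]), 'grip_force': 0.0, 'finger_gap': 0.08543465603748958}
```

View pics/top1.png

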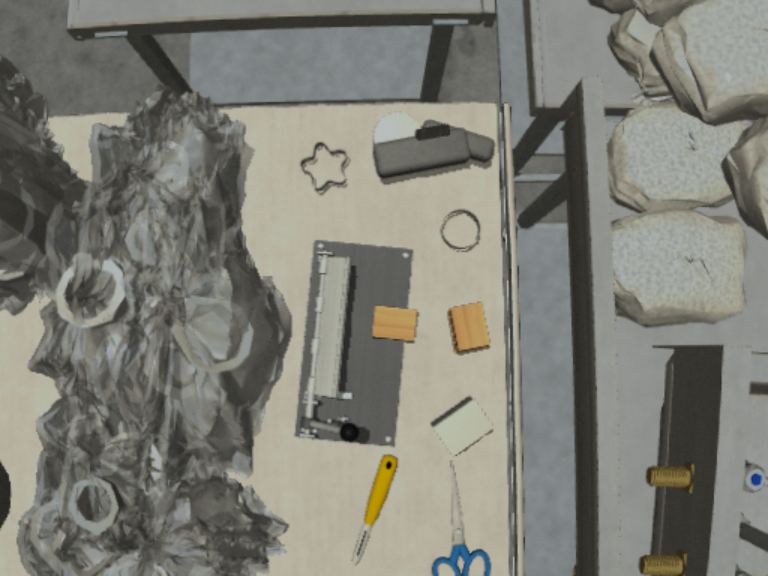

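View pics/side1.png

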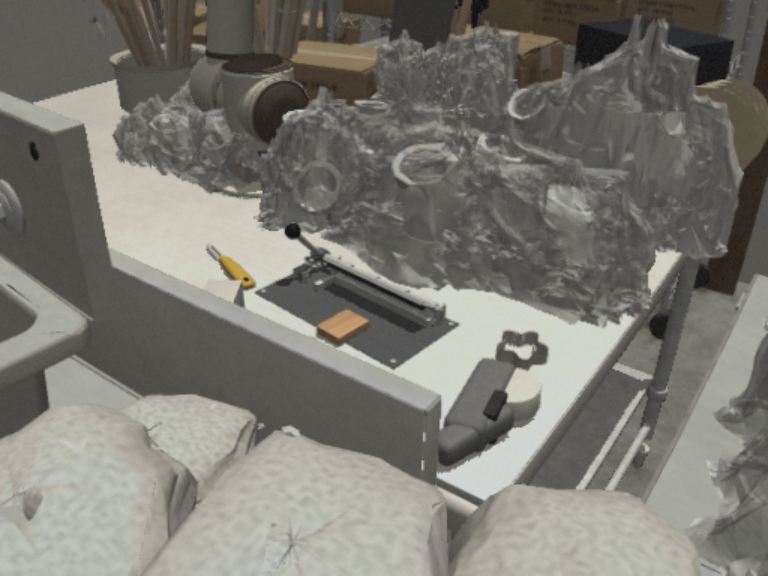

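The top view shows one loose sample at (395,323), the pile at (468,327), the board at (297..412, 240..445) with the knob at (348,431), the carton at (462,426) and the cutters at (325,168) and (461,230). The side view shows the same objects, plus a low wall in front of the pile.

```bash
python3 - <<'E'
from h import *
d=np.load("pics/top1.npz"); im,W=d["im"],d["W"]
for n,(u,v) in dict(loose=(395,323),pile=(468,327),c1=(316,242),c2=(410,250),c3=(394,443),c4=(298,435),knob=(348,431),ledge=(345,330),bar=(333,330),carton=(462,420),star=(325,168),rnd=(461,212),wall=(505,330),wall2=(512,330),plate=(380,400),tbl=(430,400)).items():
    u=int(u/1.5);v=int(v/1.5); print(n,np.round(W[v,u]*1000,1))
hsv=cv2.cvtColor(im,cv2.COLOR_RGB2HSV)
z=W[...,2]
m=(hsv[...,1]>90)&(hsv[...,0]<22)&(z<.08)&(z>.008)
k,l,st,ce=cv2.connectedComponentsWithStats(m.astype(np.uint8))
for i in range(1,k):
    if st[i,4]<60: continue
    P=W[l==i]*1000; zt=np.median(P[:,2]); T=P[abs(P[:,2]-zt)<5]
    print(st[i],zt,np.percentile(P[:,2],[2,98]),cv2.minAreaRect(T[:,:2].astype(np.float32)))
dk=(hsv[...,2]<110)&(abs(z-.003)<.006)
dk[:, :190]=0;dk[:,280:]=0;dk[:155]=0;dk[300:]=0
k,l,st,ce=cv2.connectedComponentsWithStats(dk.astype(np.uint8));i=1+np.argmax(st[1:,4])
P=W[l==i]*1000; print(st[i],cv2.boxPoints(cv2.minAreaRect(P[:,:2].astype(np.float32))),np.median(P[:,2]))
E
```

```text
loose [ 505.9 -374.7   16.1]
pile [ 496.6 -477.7   44.8]
c1 [ 627.2 -260.6    8.7]
c2 [ 613.4 -399.1    8.6]
c3 [ 331.4 -369.3    3.5]
c4 [ 344.5 -229.4    2.3]
knob [ 361.9 -308.7  107.7]
ledge [ 496.7 -302.4    3.4]
bar [ 496.1 -287.4   45.2]
carton [ 367.5 -464.6   59. ]
star [ 739.8 -274.3   -2.6]
rnd [ 668.4 -476.1    5.6]
wall [ 492.  -535.8    2.9]
wall2 [ 491.8 -547.9   -2.7]
plate [ 395.4 -350.9    6.7]
tbl [ 393.3 -423.4   -1.3]
[299 201  27  34 690] 42.135514496578054 [14.81685701 46.34893632] ((498.297607421875, -479.572998046875), (61.72162628173828, 46.08283233642578), 10.04415512084961)
[248 204  30  23 570] 17.50752460775246 [13.80821924 21.61953795] ((505.81640625, -373.3269348144531), (61.119293212890625, 45.79833221435547), 83.44751739501953)
[ 197  160   79  137 5470] [[ 324.73126 -383.04218]
 [ 613.17566 -416.87787]
 [ 631.68787 -259.06403]
 [ 343.24347 -225.22833]] 3.5790599705005337
```

```bash
python3 - <<'E'
from h import *
for n in("top","side"):
    d=np.load(f"pics/{n}1.npz"); W=d["W"].reshape(-1,3)*1000; W=W[~np.isnan(W[:,0])]
    print(n); xs=np.arange(0,900,75); ys=np.arange(300,-750,-75)
    print("      ",*["%5d"%y for y in ys])
    for x in xs[::-1]:
        r=[]
        for y in ys:
            q=W[(abs(W[:,0]-x)<38)&(abs(W[:,1]-y)<38)]
            r.append("%5d"%np.percentile(q[:,2],98) if len(q)>5 else "    .")
        print("%5d "%x,*r)
# plate edge fit: top view, ray-plane z=3
d=np.load("pics/top1.npz"); im=d["im"]
save("crop1.png",cv2.resize(im[150:310,190:350],(800,800),interpolation=cv2.INTER_CUBIC)[:600])
d=np.load("pics/side1.npz"); im=d["im"]
save("crop2.png",cv2.resize(im[140:250,160:310],None,fx=5,fy=5,interpolation=cv2.INTER_CUBIC))
E
```

```text
top
         300   225   150    75     0   -75  -150  -225  -300  -375  -450  -525  -600  -675
  825      .     .   148     4   158   160   126     4     4    43    43     4   193   191
  750      .     .   172   244   190   186   158    20    23    46    49    41   194   191
  675      .     .     .   268   191   211   173     4     6     4    19    12   194   192
  600      .     .   205   279   195   199   212    47    55     7    13     5   194   192
  525      .    38    89   184   211   244   225   173    57    20    45    44   194   192
  450      .     4   122   183   210   215   200   168    57    17    44    44   194   388
  375      .     4     4   207   227   194   170    39   105     7    63    62   194   388
  300      .    33   128   184   235   198   189     4     4    15    62     4   194   388
  225      .    39   132   182   211   240   212   143    15    17     8     4   194   387
  150      .     5   133   159   156     .   152    26    11     4    12    10   193   175
   75      .     .     .     .     .     .     .     .     .     .     .     .     .  -611
    
[... 574 characters left out ...]
  .   211   246   226   171    55    18     .     .   192   190
  450    262   240     .     .   208   212   198   165    55    15     .     .   192   386
  375    311   282   153   205   236   194   164    38   104     4    61     .   193   386
  300    296   359   243     .   237   196   183     2     2    15    61     .     .   386
  225    344   350   237     .   210   241   208   141    14    15     .     .     .   215
  150    339   261   205     .   194   174   148    97     9     2     .     .     .     .
   75    323     .     .   245   252   238     3     2     2     2     .     .     .     .
    0    167     .     .   251   255   248    83     3     3     3     .     .     .     .
```

View pics/crop2.png

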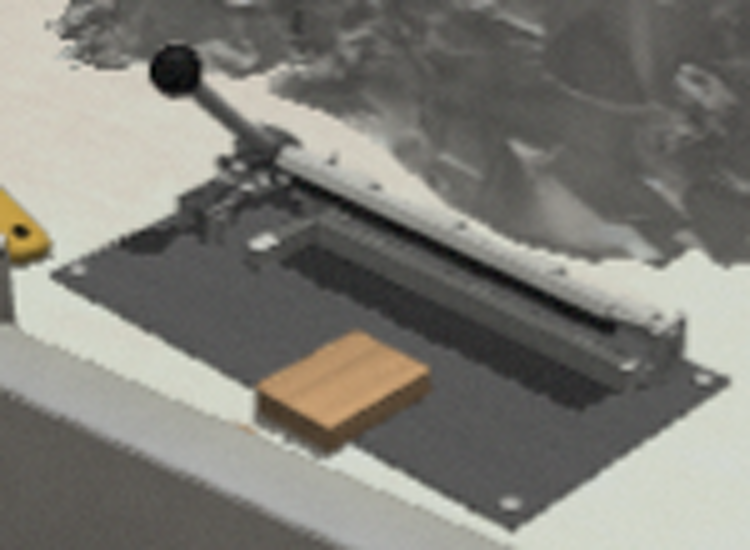

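The crop shows the loose sample at crop (345,390), with the open clamp bar overhanging the ledge behind it and the knob at (175,68). The plate is clear apart from that. Next I fit the plate edges and sample outlines accurately.

```bash
cat >> h.py <<'E'
def rays(n):
    c=read_camera(n); im=c["image"]; z=c["range_z"]; h,w=z.shape
    f=h/2/np.tan(np.radians(c["vfov"])/2); K=np.array([[f,0,c["cx"]],[0,f,c["cy"]],[0,0,1]]); V=np.array(c["view"])
    def hit(uv,zp):   # pixels -> world xy (mm) on plane z=zp mm
        p=cv2.undistortPoints(np.asarray(uv,float).reshape(-1,1,2),K,np.array([c["k1"],0,0,0.])).reshape(-1,2)
        D=np.c_[p[:,0],-p[:,1],-np.ones(len(p))]@V[:3,:3]; o=-V[:3,:3].T@V[:3,3]
        return (o[:2]+D[:,:2]*((zp/1000-o[2])/D[:,2])[:,None])*1000
    return im,z,hit,V
def samples(n="top",show=True):
    im,W=cam(n); _,_,hit,_=rays(n); hsv=cv2.cvtColor(im,cv2.COLOR_RGB2HSV); z=W[...,2]*1000
    m=((hsv[...,1]>90)&(hsv[...,0]<22)&(z<90)&(z>8)&(W[...,1]<-.2)&(W[...,1]>-.54)&(W[...,0]>.3)&(W[...,0]<.7)).astype(np.uint8)
    k,l,st,ce=cv2.connectedComponentsWithStats(m); out=[]
    for i in range(1,k):
        if st[i,4]<60: continue
        P=z[l==i]; zt=np.percentile(P,70); zn=min([14,17,28,31,42,45],key=lambda a:abs(a-zt))
        v,u=np.nonzero((l==i)&(abs(z-zn)<6)); r=cv2.minAreaRect(hit(np.c_[u,v],zn).astype(np.float32))
        out.append(r); print("n",st[i,4],"zt %.0f zn %d"%(zt,zn),"c",np.round(r[0],1),"size",np.round(r[1],1),"ang %.1f"%r[2])
    return im,W
E
python3 - <<'E'
from h import *
samples()
im,z,hit,V=rays("top"); g=cv2.cvtColor(im,cv2.COLOR_RGB2GRAY).astype(float)
def edge(p,q,n=40,w=6):  # p,q in 768-scale px; find strongest gradient along normal
    p=np.array(p)/1.5;q=np.array(q)/1.5; d=(q-p)/np.linalg.norm(q-p); nn=np.array([-d[1],d[0]]); s=np.arange(-w,w+.01,.25); out=[]
    for t in np.linspace(.06,.94,n):
        c=p+t*(q-p); xy=(c+s[:,None]*nn).astype(np.float32)
        pr=cv2.remap(g.astype(np.float32),xy[:,0].copy(),xy[:,1].copy(),cv2.INTER_LINEAR).ravel()
        G=np.abs(np.gradient(cv2.GaussianBlur(pr[:,None],(1,5),0).ravel())); i=G.argmax()
        if G[i]>3: out.append(c+s[i]*nn)
    w_=hit(out,3); l=cv2.fitLine(w_.astype(np.float32),cv2.DIST_HUBER,0,.01,.01).ravel(); return l,len(out)
f,_n=edge((411,250),(394,445)); a,_m=edge((297,437),(394,445)); b,_k=edge((317,241),(411,250))
for l in (f,a,b): print(l[:2],np.degrees(np.arctan2(l[1],l[0])),l[2:])
E
```

```text
n 692 zt 43 zn 42 c [ 498.2 -479.3] size [61.6 46.5] ang 10.0
n 567 zt 18 zn 17 c [ 505.8 -373.3] size [61.1 45.7] ang 83.2
[ 0.9934621  -0.11416265] -6.55533 [ 461.2353  -385.72183]
[0.12972227 0.9915504 ] 82.546455 [ 334.0695  -307.34592]
[0.11540493 0.99331856] 83.37302 [ 623.0271 -334.5616]
```

View pics/crop1.png

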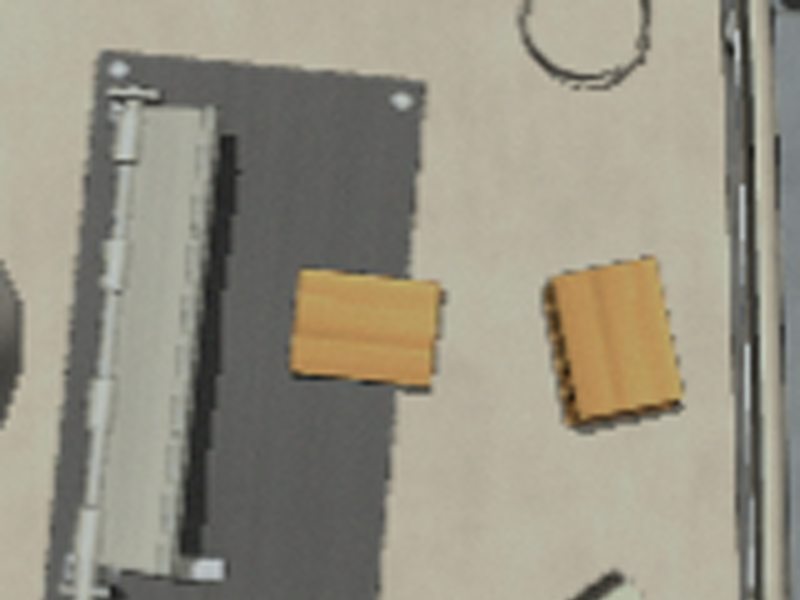

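>>> carry_out(
  motion=[
    [0, 0, 40, 0, 0, 0, 85],
    [0, 0, 80, 0, 0, 0, 85],
    [0, 0, 120, 0, 0, 0, 85],
    [0, 0, 160, 0, 0, 0, 85],
    [0, 0, 200, 0, 0, 0, 85],
    [0, 0, 235, 0, 0, 0, 85],
    [0, 0, 235, 0, 0, 0, 85],
    [0, 0, 235, 0, 0, 0, 85],
  ],
)

```text
t: 0.92
position: [0.1666, 0.5242, 0.4692]
orientation: [0.0, 0.153, 0.988, 0.002]
wrist_force: [0.2, -0.1, 0.7]
finger_gap: 0.0853
grip_force: 0.0
```

>>> carry_out(
  motion=[
    [20, -36, 0, 0, 0, -0.1, 75],
    [40, -72, 0, 0, 0, -0.2, 75],
    [60, -108, 0, 0, 0, -0.3, 75],
    [80, -144, 0, 0, 0, -0.4, 75],
    [100, -180, 0, 0, 0, -0.5, 75],
    [120, -216, 0, 0, 0, -0.6, 75],
    [140, -252, 0, 0, 0, -0.7, 75],
    [160, -288, 0, 0, 0, -0.8, 75],
  ],
)

```text
t: 1.58
position: [0.3268, 0.2342, 0.4653]
orientation: [-0.0, 0.528, 0.849, -0.0]
wrist_force: [0.4, 1.3, -0.6]
finger_gap: 0.0753
grip_force: 0.0
```

>>> carry_out(
  motion=[
    [11, -39, 0, 0, 0, -0.07, 70],
    [22, -78, 0, 0, 0, -0.14, 70],
    [33, -117, 0, 0, 0, -0.21, 70],
    [44, -156, 0, 0, 0, -0.28, 70],
    [55, -195, 0, 0, 0, -0.35, 70],
    [66, -234, 0, 0, 0, -0.42, 70],
    [77, -273, 0, 0, 0, -0.5, 70],
    [88, -312, 0, 0, 0, -0.578, 70],
  ],
)

```text
t: 2.25
position: [0.4144, -0.078, 0.4655]
orientation: [-0.0, 0.748, 0.664, -0.0]
wrist_force: [0.5, 1.3, 0.1]
finger_gap: 0.0699
grip_force: 0.0
```

>>> carry_out(
  motion=[
    [11, -39, -20, 0, 0, 0, 70],
    [22, -78, -40, 0, 0, 0, 70],
    [33, -117, -60, 0, 0, 0, 70],
    [44, -156, -80, 0, 0, 0, 70],
    [55, -195, -100, 0, 0, 0, 70],
    [66, -234, -120, 0, 0, 0, 70],
    [77, -273, -140, 0, 0, 0, 70],
    [89, -314, -160, 0, 0, 0, 70],
  ],
)

```text
t: 2.92
position: [0.4957, -0.3654, 0.3171]
orientation: [-0.001, 0.747, 0.665, -0.0]
wrist_force: [-0.3, -0.0, 1.0]
finger_gap: 0.0701
grip_force: 0.0
```

>>> carry_out(
  motion=[
    [0, 0, -40, 0, 0, 0, 70],
    [0, 0, -80, 0, 0, 0, 70],
    [0, 0, -120, 0, 0, 0, 70],
    [0, 0, -160, 0, 0, 0, 70],
    [0, 0, -200, 0, 0, 0, 70],
    [0, 0, -235, 0, 0, 0, 70],
    [0, 0, -235, 0, 0, 0, 70],
    [0, 0, -235, 0, 0, 0, 70],
  ],
)

```text
t: 3.58
position: [0.4945, -0.3626, 0.0824]
orientation: [-0.002, 0.747, 0.665, -0.0]
wrist_force: [-0.0, 0.1, 1.1]
finger_gap: 0.0699
grip_force: 0.0
```

```bash
python3 - <<'E'
from h import *
s=robot.sense(); print(s["position"],s["orientation"],s["joints"])
im,W=samples()
save("top2.png",cv2.resize(im[150:310,190:350],(600,600),interpolation=cv2.INTER_CUBIC))
E
```

```text
[ 0.49451763 -0.36256266  0.08236746] [-2.17562485e-03  7.46574530e-01  6.65298067e-01 -4.68866711e-04] [-6.32634758e-01  2.35829916e-01  5.69036801e-02  1.39632123e+00
 -8.88552456e-06  1.05316752e+00]
n 146 zt 43 zn 42 c [ 491.1 -499.2] size [20.3 50.5] ang 75.9
```

View pics/top2.png

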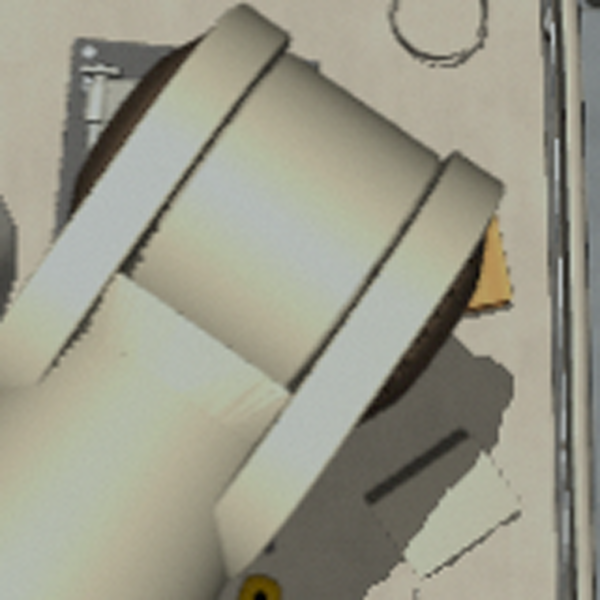

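The arm hides the board from the top, and only the pile edge and carton are visible. I work from the readings: shift to the grasp point, then go down.

>>> carry_out(
  motion=[
    [5, -14, 0, 0, 0, 0, 70],
    [9.4, -27.6, 0, 0, 0, 0, 70],
    [9.4, -27.6, -20, 0, 0, 0, 70],
    [9.4, -27.6, -40, 0, 0, 0, 70],
    [9.4, -27.6, -55, 0, 0, 0, 70],
    [9.4, -27.6, -68, 0, 0, 0, 70],
    [9.4, -27.6, -76, 0, 0, 0, 70],
    [9.4, -27.6, -76, 0, 0, 0, 70],
  ],
)

```text
t: 4.35
position: [0.5055, -0.3913, 0.008]
orientation: [-0.0, 0.747, 0.665, -0.0]
wrist_force: [0.9, -0.4, -0.7]
finger_gap: 0.0699
grip_force: 0.0
```

>>> carry_out(
  motion=[
    [0, 0, 0, 0, 0, 0, 40],
    [0, 0, 0, 0, 0, 0, 40],
    [0, 0, 0, 0, 0, 0, 40],
    [0, 0, 0, 0, 0, 0, 40],
    [0, 0, 0, 0, 0, 0, 40],
    [0, 0, 0, 0, 0, 0, 40],
    [0, 0, 0, 0, 0, 0, 40],
    [0, 0, 0, 0, 0, 0, 40],
  ],
)

```text
t: 5.02
position: [0.5064, -0.3921, 0.0104]
orientation: [0.002, 0.747, 0.665, 0.0]
wrist_force: [-0.8, -0.1, 6.2]
finger_gap: 0.0436
grip_force: 61.1
```

>>> carry_out(
  motion=[
    [0, 0, 10, 0, 0, 0, 40],
    [-17, 15, 10, 0, 0, 0, 40],
    [-34, 29, 10, 0, 0, 0, 40],
    [-52, 44, 10, 0, 0, 0, 40],
    [-68.8, 58.2, 10, 0, 0, 0, 40],
    [-68.8, 58.2, 10, 0, 0, 0, 40],
    [-68.8, 58.2, 5, 0, 0, 0, 40],
    [-68.8, 58.2, 1, 0, 0, 0, 40],
  ],
)

```text
t: 5.68
position: [0.4377, -0.3338, 0.0102]
orientation: [0.001, 0.747, 0.665, 0.0]
wrist_force: [-6.4, 4.7, 69.1]
finger_gap: 0.0436
grip_force: 69.4
```

>>> carry_out(
  motion=[
    [-2, 0.2, 0, 0, 0, 0, 40],
    [-4, 0.5, 0, 0, 0, 0, 40],
    [-6, 0.7, 0, 0, 0, 0, 40],
    [-8, 0.9, 0, 0, 0, 0, 40],
    [-9, 1, 0, 0, 0, 0, 40],
    [-10, 1.1, 0, 0, 0, 0, 40],
    [-11, 1.3, 0, 0, 0, 0, 40],
    [-11, 1.3, 0, 0, 0, 0, 40],
  ],
)

```text
t: 6.35
position: [0.4297, -0.3353, 0.0113]
orientation: [0.005, 0.746, 0.666, 0.0]
wrist_force: [9.4, -15.2, 3.5]
finger_gap: 0.0431
grip_force: 65.1
```

>>> carry_out(
  motion=[
    [0.2, 2, 1, 0, 0, 0, 40],
    [0.5, 4, 1, 0, 0, 0, 40],
    [0.6, 5, 1, 0, 0, 0, 40],
    [0.7, 6, 1, 0, 0, 0, 40],
    [0.8, 7, 1, 0, 0, 0, 40],
    [0.9, 8, 1, 0, 0, 0, 40],
    [1, 9, 1, 0, 0, 0, 40],
    [1, 9, 1, 0, 0, 0, 40],
  ],
)

```text
t: 7.02
position: [0.4331, -0.3275, 0.0141]
orientation: [0.008, 0.747, 0.665, 0.001]
wrist_force: [21.2, -12.9, 7.7]
finger_gap: 0.0435
grip_force: 66.7
```

>>> carry_out(
  motion=[
    [2, 1, 0, 0, 0, 0, 40],
    [2, 2, 0, 0, 0, 0, 40],
    [2, 3, 0, 0, 0, 0, 40],
    [2, 3, 0, 0, 0, 0, 40],
    [2, 3, 0, 0, 0, 0, 40],
    [2, 3, 0, 0, 0, 0, 40],
    [2, 3, 0, 0, 0, 0, 40],
    [2, 3, 0, 0, 0, 0, 40],
  ],
)

```text
t: 7.68
position: [0.433, -0.3271, 0.0144]
orientation: [0.008, 0.747, 0.664, -0.002]
wrist_force: [9.1, -25.8, 10.0]
finger_gap: 0.0432
grip_force: 66.7
```

>>> carry_out(
  motion=[
    [0, -1, 0, 0, 0, 0, 60],
    [0, -1, 0, 0, 0, 0, 60],
    [0, -1, 0, 0, 0, 0, 60],
    [0, -1, 10, 0, 0, 0, 60],
    [0, -1, 40, 0, 0, 0, 60],
    [5, -40, 60, 0, 0, 0, 60],
    [10, -80, 90, 0, 0, 0, 60],
    [15, -120, 120, 0, 0, 0, 60],
  ],
)

```text
t: 8.35
position: [0.4425, -0.4258, 0.1193]
orientation: [0.0, 0.746, 0.666, 0.0]
wrist_force: [0.5, -0.2, 0.9]
finger_gap: 0.0603
grip_force: 0.0
```

```bash
python3 - <<'E'
from h import *
s=robot.sense(); print(s["position"],s["orientation"])
im,W=cam("side"); c=im[130:240,130:320]
save("s2.png",cv2.resize(c,None,fx=4,fy=4,interpolation=cv2.INTER_CUBIC))
samples("side")
E
```

```text
[ 0.44251641 -0.4257587   0.11929925] [1.06724543e-04 7.46203885e-01 6.65717470e-01 3.50081118e-06]
n 351 zt 17 zn 17 c [ 441.7 -314.3] size [65.9 51.1] ang 84.0
```

View pics/s2.png

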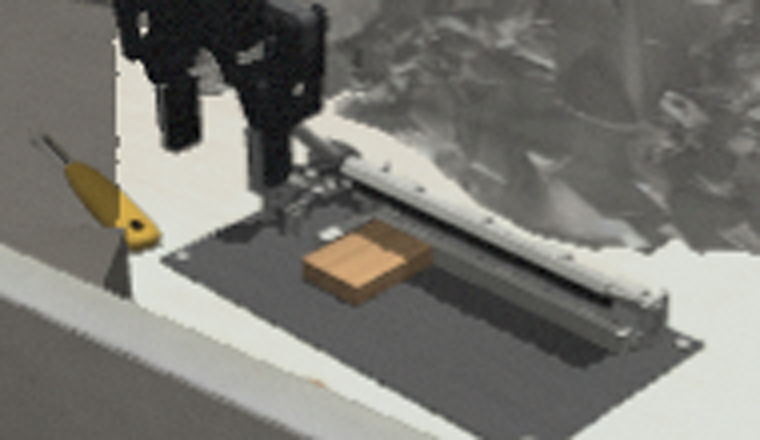

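The sample lies flat and straight at the ledge but about 12 mm short of the end stop (white block at (330,233)). A later push along the row will close that gap. Next is the top pile sample.

>>> carry_out(
  motion=[
    [5, -7, 0, 0, 0, -0.12, 75],
    [10, -14, 0, 0, 0, -0.24, 75],
    [16, -21, 0, 0, 0, -0.36, 75],
    [21, -28, 0, 0, 0, -0.48, 75],
    [26, -35, 0, 0, 0, -0.6, 75],
    [31, -42, 0, 0, 0, -0.72, 75],
    [36, -49, 0, 0, 0, -0.84, 75],
    [41, -56, 0, 0, 0, -0.96, 75],
  ],
)

```text
t: 9.17
position: [0.483, -0.4794, 0.1168]
orientation: [-0.001, 0.97, 0.243, -0.001]
wrist_force: [-1.0, 0.2, -0.0]
finger_gap: 0.0744
grip_force: 0.0
```

>>> carry_out(
  motion=[
    [0, 0, 0, 0, 0, -0.12, 75],
    [0, 0, 0, 0, 0, -0.24, 75],
    [0, 0, 0, 0, 0, -0.322, 75],
    [0, 0, 0, 0, 0, -0.322, 75],
    [0, 0, 0, 0, 0, -0.322, 75],
    [0, 0, 0, 0, 0, -0.322, 75],
    [0, 0, 0, 0, 0, -0.322, 75],
    [0, 0, 0, 0, 0, -0.322, 75],
  ],
)

```text
t: 9.83
position: [0.4827, -0.48, 0.1184]
orientation: [-0.0, 0.996, 0.087, -0.0]
wrist_force: [-0.5, -0.6, -0.2]
finger_gap: 0.0748
grip_force: 0.0
```

```bash
cat >> h.py <<'E'
ex=np.array([.1142,.9934]); ey=np.array([-.9934,.1142]); B=np.array([499.1,-316.6])
def st():
    s=robot.sense(); p=s["position"]*1000; q=s["orientation"]; r=p[:2]-B
    print("t %.1f"%s["t"],"pos",np.round(p,1),"board",np.round([r@ex,r@ey],1),"close ang %.2f"%(np.degrees(2*np.arctan2(q[2],q[1]))-90),"F",np.round(s["wrist_force"],1))
    return p
E
python3 - <<'E'
from h import *
p=st(); print(np.round([484.2-p[0],-482.6-p[1],30-p[2]],1)); samples()
E
```

```text
t 9.8 pos [ 482.7 -480.   118.4] board [-164.2   -2.4] close ang -79.96 F [-0.5 -0.6 -0.2]
[  1.5  -2.6 -88.4]
n 132 zt 43 zn 42 c [ 514.2 -467.3] size [25.8 27.7] ang 10.1
n 424 zt 19 zn 17 c [ 434.7 -317.4] size [44.3 46. ] ang 83.3
```

>>> carry_out(
  motion=[
    [1.5, -2.6, -30, 0, 0, 0, 75],
    [1.5, -2.6, -55, 0, 0, 0, 75],
    [1.5, -2.6, -75, 0, 0, 0, 75],
    [1.5, -2.6, -86, 0, 0, 0, 75],
    [1.5, -2.6, -86, 0, 0, 0, 75],
    [1.5, -2.6, -86, 0, 0, 0, 40],
    [1.5, -2.6, -86, 0, 0, 0, 40],
    [1.5, -2.6, -86, 0, 0, 0, 40],
  ],
)

```text
t: 10.6
position: [0.485, -0.4837, 0.0353]
orientation: [0.001, 0.996, 0.087, 0.001]
wrist_force: [-1.3, 1.6, 0.3]
finger_gap: 0.0437
grip_force: 60.9
```

>>> carry_out(
  motion=[
    [0, 0, 0, 0, 0, 0, 40],
    [0, 0, 0, 0, 0, 0, 40],
    [0, 0, 3, 0, 0, 0, 40],
    [0, 0, 8, 0, 0, 0, 40],
    [0, 0, 20, 0, 0, 0, 40],
    [0, 0, 40, 0, 0, 0, 40],
    [0, 0, 60, 0, 0, 0, 40],
    [0, 0, 80, 0, 0, 0, 40],
  ],
)

```text
t: 11.27
position: [0.4842, -0.4828, 0.1146]
orientation: [0.0, 0.996, 0.087, 0.0]
wrist_force: [0.2, -1.2, -0.5]
finger_gap: 0.0434
grip_force: 61.0
```

```bash
python3 - <<'E'
from h import *
p=st(); im,W=samples()
im2,_=cam("side");c=im2[90:250,60:260]
save("s3.png",cv2.resize(c,None,fx=3.5,fy=3.5,interpolation=cv2.INTER_CUBIC))
E
```

```text
t 11.3 pos [ 484.2 -482.8  114.6] board [-166.8   -4.2] close ang -80.04 F [ 0.2 -1.2 -0.5]
n 62 zt 29 zn 28 c [ 510.3 -458.4] size [ 8.6 25.8] ang 88.6
n 421 zt 19 zn 17 c [ 434.6 -317.4] size [44.3 45.8] ang 83.3
```

View pics/s3.png

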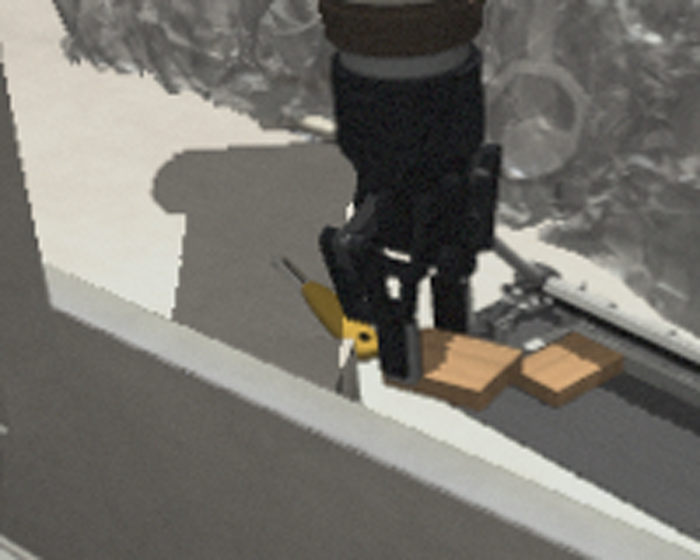

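>>> carry_out(
  motion=[
    [2, 10, 0, 0, 0, 0.12, 40],
    [3, 20, 0, 0, 0, 0.24, 40],
    [4, 35, 0, 0, 0, 0.36, 40],
    [6, 50, 0, 0, 0, 0.48, 40],
    [8, 65, 0, 0, 0, 0.6, 40],
    [10, 80, 0, 0, 0, 0.72, 40],
    [12, 100, 0, 0, 0, 0.84, 40],
    [14, 120, 0, 0, 0, 0.96, 40],
  ],
)

```text
t: 12.08
position: [0.4978, -0.3618, 0.1116]
orientation: [-0.001, 0.842, 0.539, -0.0]
wrist_force: [-0.3, -0.2, 0.2]
finger_gap: 0.0437
grip_force: 61.0
```

>>> carry_out(
  motion=[
    [1, 8, 0, 0, 0, 0.12, 40],
    [2, 16, 0, 0, 0, 0.24, 40],
    [3, 24, 0, 0, 0, 0.323, 40],
    [3, 24, -20, 0, 0, 0.323, 40],
    [3, 24, -40, 0, 0, 0.323, 40],
    [3, 24, -60, 0, 0, 0.323, 40],
    [3, 24, -80, 0, 0, 0.323, 40],
    [3, 24, -90, 0, 0, 0.323, 40],
  ],
)

```text
t: 12.75
position: [0.5011, -0.3402, 0.0223]
orientation: [0.001, 0.747, 0.665, -0.001]
wrist_force: [-4.7, -8.9, 15.5]
finger_gap: 0.0439
grip_force: 84.3
```

```bash
python3 - <<'E'
from h import *
p=st(); print(robot.sense()["grip_force"])
E
```

```text
t 12.8 pos [ 501.1 -340.2   22.3] board [-23.3  -4.7] close ang -6.59 F [-4.7 -8.9 15.5]
84.32842108784826
```

```bash
python3 - <<'E'
from h import *
im2,_=cam("side");c=im2[110:240,150:310]; st()
save("s4.png",cv2.resize(c,None,fx=4.5,fy=4.5,interpolation=cv2.INTER_CUBIC))
E
```

```text
t 12.8 pos [ 501.  -340.1   21.3] board [-23.1  -4.6] close ang -6.60 F [-0.7 -7.7 14.8]
```

View pics/s4.png

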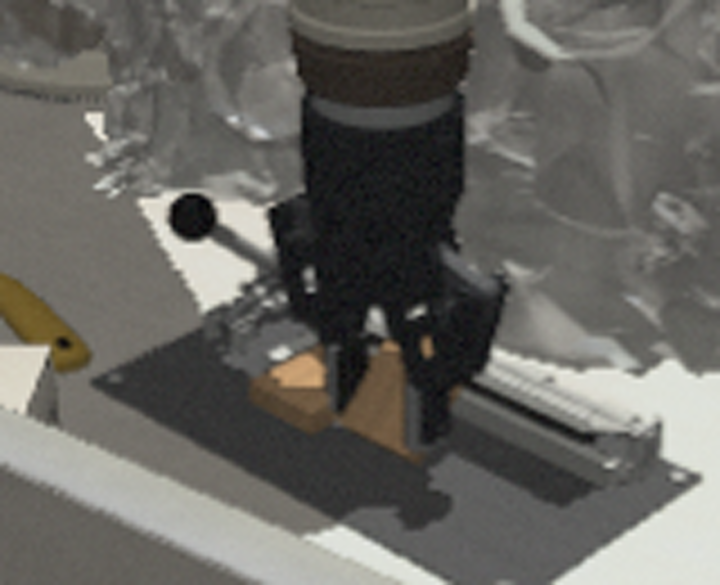

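The side view shows the held sample at (380,410) tilted, front edge down, because its rear edge caught on the clamp bar as I came straight down. I lift, move clear in front of the bar, set it down and regrip it.

>>> carry_out(
  motion=[
    [0, 0, 15, 0, 0, 0, 40],
    [0, 0, 30, 0, 0, 0, 40],
    [-3, -25, 30, 0, 0, 0, 40],
    [-6, -50, 30, 0, 0, 0, 40],
    [-6, -52, 20, 0, 0, 0, 40],
    [-6, -52, 10, 0, 0, 0, 40],
    [-6, -52, 4, 0, 0, 0, 40],
    [-6, -52, 0, 0, 0, 0, 40],
  ],
)

```text
t: 13.47
position: [0.4944, -0.3894, 0.0204]
orientation: [-0.002, 0.746, 0.666, -0.0]
wrist_force: [0.0, -0.1, 0.2]
finger_gap: 0.0435
grip_force: 81.9
```

>>> carry_out(
  motion=[
    [0, 0, -2, 0, 0, 0, 40],
    [0, 0, -4, 0, 0, 0, 40],
    [0, 0, -6, 0, 0, 0, 40],
    [0, 0, -8, 0, 0, 0, 40],
    [0, 0, -9, 0, 0, 0, 40],
    [0, 0, -10, 0, 0, 0, 40],
    [0, 0, -11, 0, 0, 0, 40],
    [0, 0, -11, 0, 0, 0, 40],
  ],
)

```text
t: 14.13
position: [0.4952, -0.3908, 0.0115]
orientation: [-0.0, 0.746, 0.666, 0.0]
wrist_force: [-0.6, 1.2, -1.0]
finger_gap: 0.0435
grip_force: 81.9
```

```bash
python3 - <<'E'
from h import *
st()
im2,_=cam("side");c=im2[110:240,150:310]; st()
save("s5.png",cv2.resize(c,None,fx=4.5,fy=4.5,interpolation=cv2.INTER_CUBIC))
E
```

```text
t 14.1 pos [ 495.2 -390.8   11.5] board [-74.1  -4.6] close ang -6.53 F [-0.6  1.2 -1. ]
t 14.2 pos [ 495.2 -390.8   11.5] board [-74.2  -4.6] close ang -6.53 F [-0.8  0.3 -1.1]
```

View pics/s5.png

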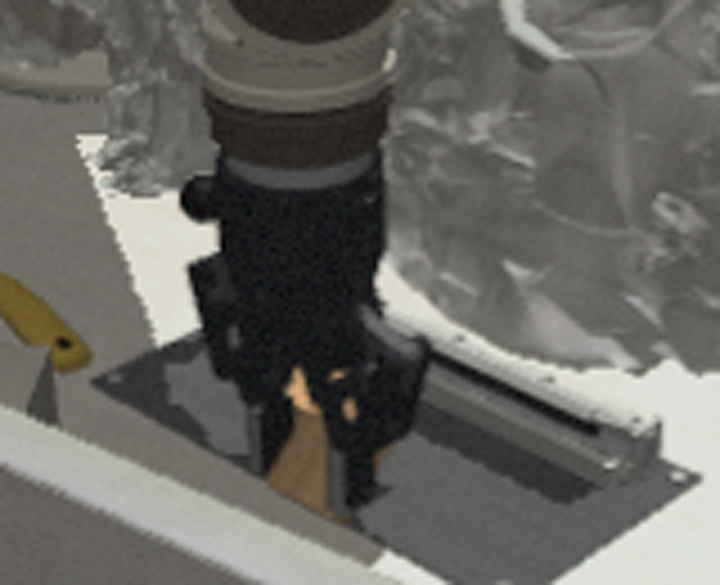

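>>> carry_out(
  motion=[
    [0, 0, 14, 0, 0, 0, 40],
    [2.5, 22, 14, 0, 0, 0, 40],
    [2.5, 22, 10, 0, 0, 0, 40],
    [2.5, 22, 7, 0, 0, 0, 40],
    [2.5, 22, 5, 0, 0, 0, 40],
    [2.5, 22, 3, 0, 0, 0, 40],
    [2.5, 22, 1, 0, 0, 0, 40],
    [2.5, 22, 0, 0, 0, 0, 40],
  ],
)

```text
t: 14.85
position: [0.4976, -0.3692, 0.0122]
orientation: [0.0, 0.746, 0.666, 0.0]
wrist_force: [-5.3, 3.6, 13.0]
finger_gap: 0.0435
grip_force: 83.4
```

>>> carry_out(
  motion=[
    [0, 0, 0, 0, 0, 0, 52],
    [0, 0, 0, 0, 0, 0, 60],
    [0, 0, 0, 0, 0, 0, 60],
    [0, 0, 0, 0, 0, 0, 60],
    [0, 0, 0, 0, 0, 0, 60],
    [0, 0, 0, 0, 0, 0, 60],
    [0, 0, 0, 0, 0, 0, 60],
    [0, 0, 0, 0, 0, 0, 60],
  ],
)

```text
t: 15.52
position: [0.4977, -0.3688, 0.0116]
orientation: [-0.0, 0.746, 0.666, -0.0]
wrist_force: [-0.1, -0.4, 0.4]
finger_gap: 0.0598
grip_force: 0.0
```

```bash
python3 - <<'E'
from h import *
st()
im2,_=samples("side");c=im2[110:240,150:310]
save("s6.png",cv2.resize(c,None,fx=4.5,fy=4.5,interpolation=cv2.INTER_CUBIC))
E
```

```text
t 15.5 pos [ 497.7 -368.8   11.6] board [-52.   -4.6] close ang -6.53 F [-0.1 -0.4  0.4]
n 133 zt 18 zn 17 c [ 450.3 -314.9] size [21.4 74.3] ang 41.1
n 142 zt 17 zn 17 c [ 494.4 -364. ] size [26.1 63.4] ang 37.7
n 69 zt 17 zn 17 c [ 524.5 -328.8] size [19.2 32.4] ang 7.3
```

View pics/s6.png

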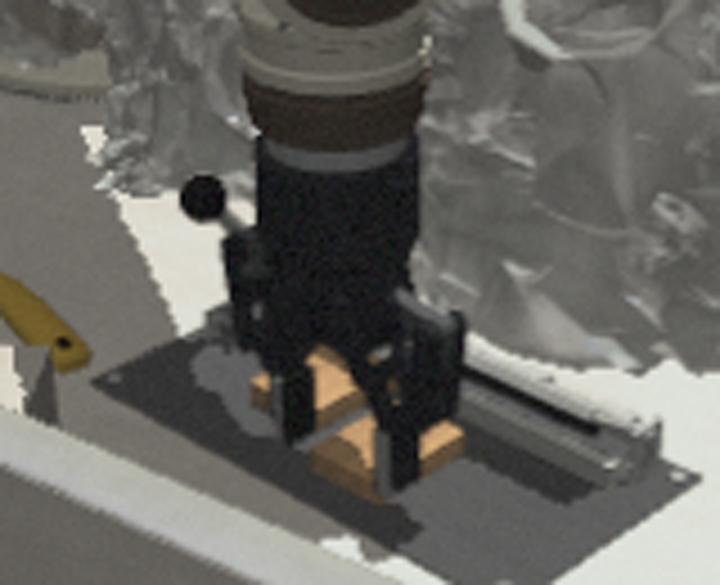

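The sample now lies flat on the plate between the fingers. I regrip it and slide it under the bar to the ledge.

>>> carry_out(
  motion=[
    [0, 0, 0, 0, 0, 0, 40],
    [0, 0, 0, 0, 0, 0, 40],
    [0, 0, 0, 0, 0, 0, 40],
    [0, 0, 0, 0, 0, 0, 40],
    [0, 0, 0, 0, 0, 0, 40],
    [0.9, 8, 1, 0, 0, 0, 40],
    [1.8, 16, 1, 0, 0, 0, 40],
    [2.7, 24, 1, 0, 0, 0, 40],
  ],
)

```text
t: 16.28
position: [0.5002, -0.3452, 0.0126]
orientation: [0.001, 0.747, 0.665, -0.001]
wrist_force: [-12.2, -47.2, 3.3]
finger_gap: 0.0421
grip_force: 61.6
```

>>> carry_out(
  motion=[
    [0.2, 2, 0, 0, 0, 0, 40],
    [0.4, 4, 0, 0, 0, 0, 40],
    [0.6, 6, 0, 0, 0, 0, 40],
    [0.8, 7, 0, 0, 0, 0, 40],
    [0.9, 8, 0, 0, 0, 0, 40],
    [1, 9, 0, 0, 0, 0, 40],
    [1.1, 10, 0, 0, 0, 0, 40],
    [1.1, 10, 0, 0, 0, 0, 40],
  ],
)

```text
t: 16.95
position: [0.5003, -0.3446, 0.0152]
orientation: [0.007, 0.748, 0.663, -0.007]
wrist_force: [-13.1, -49.5, 2.9]
finger_gap: 0.0417
grip_force: 63.4
```

```bash
python3 -c "
from h import *
st()"
```

```text
t 16.9 pos [ 500.3 -344.6   15.2] board [-27.7  -4.3] close ang -6.92 F [-13.1 -49.5   2.9]
```

>>> carry_out(
  motion=[
    [-0.9, -8, 0, 0, 0, 0, 60],
    [-0.9, -8, 0, 0, 0, 0, 60],
    [-0.9, -8, 0, 0, 0, 0, 60],
    [-0.9, -8, 0, 0, 0, 0, 60],
    [-0.9, -8, 30, 0, 0, 0, 60],
    [-0.9, -8, 60, 0, 0, 0, 40],
    [20, 0, 60, 0, 0, 0, 20],
    [45, 10, 60, 0, 0, 0, 0],
  ],
)

```text
t: 17.62
position: [0.5474, -0.3249, 0.0753]
orientation: [0.002, 0.747, 0.665, 0.001]
wrist_force: [0.7, 0.3, 0.0]
finger_gap: 0.0243
grip_force: 0.0
```

>>> carry_out(
  motion=[
    [0, 0, 0, 0, 0, 0, 0],
    [0, 0, 0, 0, 0, 0, 0],
    [0, 0, 0, 0, 0, 0, 0],
    [0, 0, 0, 0, 0, 0, 0],
    [0, 0, 0, 0, 0, 0, 0],
    [0, 0, 0, 0, 0, 0, 0],
    [0, 0, 0, 0, 0, 0, 0],
    [0, 0, 0, 0, 0, 0, 0],
  ],
)

```text
t: 18.28
position: [0.5462, -0.325, 0.0727]
orientation: [0.0, 0.746, 0.666, -0.0]
wrist_force: [-0.4, -0.1, 0.9]
finger_gap: 0.0001
grip_force: 0.0
```

```bash
python3 - <<'E'
from h import *
st()
im2,_=samples("side");c=im2[110:240,150:310]
save("s7.png",cv2.resize(c,None,fx=4.5,fy=4.5,interpolation=cv2.INTER_CUBIC))
E
```

```text
t 18.3 pos [ 546.2 -325.    72.7] board [ -3.  -47.8] close ang -6.56 F [-0.4 -0.1  0.9]
n 343 zt 17 zn 17 c [ 441.8 -314.3] size [66.3 51.2] ang 84.5
n 390 zt 17 zn 17 c [ 507.8 -322.7] size [68.6 49.9] ang 85.9
```

View pics/s7.png

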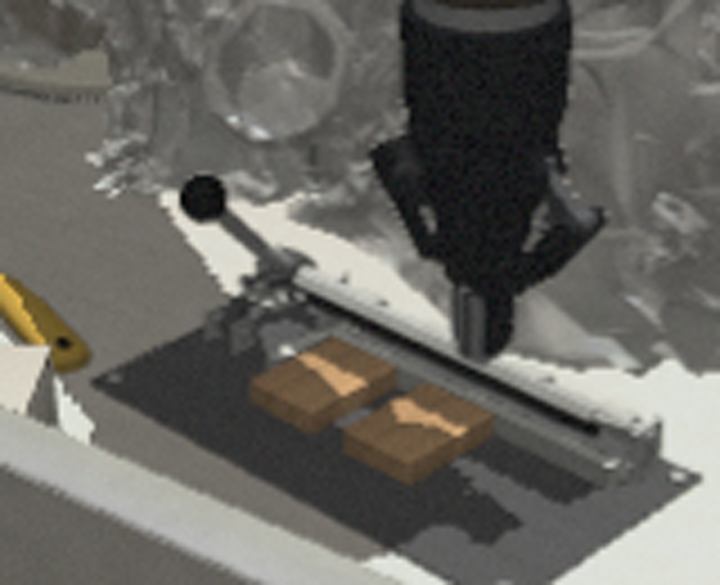

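Both samples lie flat at the ledge, at (323,385) and (418,432), about 20 mm apart. I push them toward the end stop with closed fingers.

>>> carry_out(
  motion=[
    [0, 0, -25, 0, 0, 0, 0],
    [0, 0, -45, 0, 0, 0, 0],
    [0, 0, -58, 0, 0, 0, 0],
    [0, 0, -61, 0, 0, 0, 0],
    [-4, 0.5, -61, 0, 0, 0, 0],
    [-8, 1, -61, 0, 0, 0, 0],
    [-12, 1.4, -61, 0, 0, 0, 0],
    [-16, 1.9, -61, 0, 0, 0, 0],
  ],
)

```text
t: 19.05
position: [0.5306, -0.3232, 0.0129]
orientation: [0.001, 0.746, 0.666, 0.0]
wrist_force: [1.1, -0.5, 0.2]
finger_gap: 0.0001
grip_force: 0.2
```

>>> carry_out(
  motion=[
    [-3, 0.3, 0, 0, 0, 0, 0],
    [-6, 0.7, 0, 0, 0, 0, 0],
    [-8, 0.9, 0, 0, 0, 0, 0],
    [-10, 1.1, 0, 0, 0, 0, 0],
    [-12, 1.4, 0, 0, 0, 0, 0],
    [-13, 1.5, 0, 0, 0, 0, 0],
    [-14, 1.6, 0, 0, 0, 0, 0],
    [-15, 1.7, 0, 0, 0, 0, 0],
  ],
)

```text
t: 19.72
position: [0.5155, -0.3212, 0.0116]
orientation: [-0.0, 0.746, 0.666, 0.0]
wrist_force: [0.6, 0.1, 0.1]
finger_gap: 0.0001
grip_force: 0.2
```

```bash
python3 -c "
from h import *
st();samples('side')"
```

```text
t 19.7 pos [ 515.5 -321.2   11.6] board [ -2.7 -16.8] close ang -6.53 F [0.6 0.1 0.1]
n 570 zt 17 zn 17 c [ 465.5 -318.1] size [69.3 98.5] ang 84.5
```

>>> carry_out(
  motion=[
    [-1, 0.1, 0, 0, 0, 0, 0],
    [-2, 0.2, 0, 0, 0, 0, 0],
    [-3, 0.3, 0, 0, 0, 0, 0],
    [-4, 0.5, 0, 0, 0, 0, 0],
    [-5, 0.6, 0, 0, 0, 0, 0],
    [-6, 0.7, 0, 0, 0, 0, 0],
    [-6, 0.7, 0, 0, 0, 0, 0],
    [-6, 0.7, 0, 0, 0, 0, 0],
  ],
)

```text
t: 20.48
position: [0.5094, -0.3205, 0.0116]
orientation: [0.0, 0.746, 0.666, -0.0]
wrist_force: [0.5, -0.5, -0.7]
finger_gap: 0.0003
grip_force: 0.0
```

```bash
python3 -c "
from h import *
st();samples('side')"
```

```text
t 20.5 pos [ 509.4 -320.5   11.6] board [ -2.7 -10.7] close ang -6.54 F [ 0.5 -0.5 -0.7]
n 536 zt 17 zn 17 c [ 461.4 -317.4] size [64.9 96.9] ang 81.5
```

>>> carry_out(
  motion=[
    [-1, 0.1, 0, 0, 0, 0, 0],
    [-2, 0.2, 0, 0, 0, 0, 0],
    [-3, 0.3, 0, 0, 0, 0, 0],
    [-4, 0.5, 0, 0, 0, 0, 0],
    [-5, 0.6, 0, 0, 0, 0, 0],
    [-6, 0.7, 0, 0, 0, 0, 0],
    [-6, 0.7, 0, 0, 0, 0, 0],
    [-6, 0.7, 0, 0, 0, 0, 0],
  ],
)

```text
t: 21.25
position: [0.5051, -0.3203, 0.0125]
orientation: [0.002, 0.746, 0.666, 0.001]
wrist_force: [7.6, -1.1, -0.6]
finger_gap: -0.0001
grip_force: 3.7
```

```bash
python3 -c "
from h import *
st();samples('side')"
```

```text
t 21.2 pos [ 505.1 -320.3   12.5] board [-3.  -6.4] close ang -6.51 F [ 7.6 -1.1 -0.6]
n 530 zt 17 zn 17 c [ 459.  -317.5] size [65.9 95. ] ang 82.0
```

>>> carry_out(
  motion=[
    [-1, 0.1, 0, 0, 0, 0, 0],
    [-2, 0.2, 0, 0, 0, 0, 0],
    [-3, 0.3, 0, 0, 0, 0, 0],
    [-3, 0.3, 0, 0, 0, 0, 0],
    [-3, 0.3, 0, 0, 0, 0, 0],
    [5, 0, 0, 0, 0, 0, 10],
    [5, 0, 40, 0, 0, 0, 40],
    [0, 20, 80, 0, 0, 0, 75],
  ],
)

```text
t: 22.02
position: [0.5041, -0.3026, 0.0884]
orientation: [-0.0, 0.747, 0.665, -0.0]
wrist_force: [0.8, -0.5, 0.3]
finger_gap: 0.0334
grip_force: 0.0
```

>>> carry_out(
  motion=[
    [-10, 40, 40, 0, 0, -0.12, 75],
    [-20, 80, 80, 0, 0, -0.24, 75],
    [-30, 80, 80, 0, 0, -0.36, 75],
    [-30, 80, 80, 0, 0, -0.48, 75],
    [-30, 80, 80, 0, 0, -0.6, 75],
    [-30, 80, 80, 0, 0, -0.72, 75],
    [-30, 80, 80, 0, 0, -0.84, 75],
    [-30, 80, 80, 0, 0, -0.96, 75],
  ],
)

```text
t: 22.68
position: [0.4736, -0.2212, 0.1688]
orientation: [0.0, 0.97, 0.243, -0.0]
wrist_force: [0.6, 0.3, 0.5]
finger_gap: 0.0752
grip_force: 0.0
```

```bash
python3 -c "
from h import *
st();samples('side');samples('top')"
```

```text
t 22.7 pos [ 473.6 -221.2  168.8] board [91.9 36.2] close ang -61.87 F [0.6 0.3 0.5]
n 714 zt 17 zn 17 c [ 461.7 -318.7] size [ 67.7 100.4] ang 82.3
n 651 zt 29 zn 28 c [ 496.3 -479.8] size [61.5 46.8] ang 8.3
n 427 zt 19 zn 17 c [ 479.5 -322.8] size [46.4 45.6] ang 82.6
n 437 zt 18 zn 17 c [ 429.1 -316.9] size [44.6 45.8] ang 82.6
```

>>> carry_out(
  motion=[
    [2, -40, 0, 0, 0, -0.05, 75],
    [3, -80, 0, 0, 0, -0.1, 75],
    [4, -120, -10, 0, 0, -0.15, 75],
    [5, -160, -20, 0, 0, -0.2, 75],
    [6, -200, -30, 0, 0, -0.25, 75],
    [7, -235, -50, 0, 0, -0.3, 75],
    [8.6, -261.4, -70, 0, 0, -0.346, 75],
    [8.6, -261.4, -70, 0, 0, -0.346, 75],
  ],
)

```text
t: 23.55
position: [0.4803, -0.4859, 0.0923]
orientation: [-0.002, 0.997, 0.074, -0.002]
wrist_force: [0.2, 0.8, -1.2]
finger_gap: 0.0749
grip_force: 0.0
```

```bash
python3 -c "
from h import *
p=st(); print(np.round([482.2-p[0],-482.6-p[1],18.4-p[2]],1))"
```

```text
t 23.6 pos [ 480.3 -485.9   92.3] board [-170.3   -0.6] close ang -81.50 F [ 0.2  0.8 -1.2]
[  1.9   3.3 -73.9]
```

>>> carry_out(
  motion=[
    [0, 0, -20, 0, 0, 0, 75],
    [0, 0, -45, 0, 0, 0, 75],
    [0, 0, -65, 0, 0, 0, 75],
    [0, 0, -76, 0, 0, 0, 75],
    [0, 0, -80, 0, 0, 0, 75],
    [0, 0, -80, 0, 0, 0, 75],
    [0, 0, -80, 0, 0, 0, 40],
    [0, 0, -80, 0, 0, 0, 40],
  ],
)

```text
t: 24.22
position: [0.4832, -0.4832, 0.0205]
orientation: [0.001, 0.997, 0.076, 0.001]
wrist_force: [0.3, 0.8, -0.0]
finger_gap: 0.0526
grip_force: 0.0
```

>>> carry_out(
  motion=[
    [0, 0, 0, 0, 0, 0, 40],
    [0, 0, 0, 0, 0, 0, 40],
    [0, 0, 0, 0, 0, 0, 40],
    [0, 0, 4, 0, 0, 0, 40],
    [0, 0, 15, 0, 0, 0, 40],
    [0, 0, 30, 0, 0, 0, 40],
    [0, 0, 45, 0, 0, 0, 40],
    [0, 0, 60, 0, 0, 0, 40],
  ],
)

```text
t: 24.88
position: [0.4825, -0.4827, 0.0803]
orientation: [0.0, 0.997, 0.075, 0.0]
wrist_force: [0.7, -0.1, -0.1]
finger_gap: 0.0437
grip_force: 61.0
```

```bash
python3 -c "
from h import *
p=st(); g=B-46*ex-45*ey; print(np.round(g-p[:2],1)); samples('side')"
```

```text
t 24.9 pos [ 482.5 -482.7   80.3] board [-166.9   -2.5] close ang -81.35 F [ 0.7 -0.1 -0.1]
[ 56.  115.3]
n 710 zt 17 zn 17 c [ 460.9 -318.7] size [ 68. 102.] ang 82.3Traceback (most recent call last):
  File "<string>", line 3, in <module>
    p=st(); g=B-46*ex-45*ey; print(np.round(g-p[:2],1)); samples('side')
                                                         ~~~~~~~^^^^^^^^
  File "h.py", line 29, in samples
    v,u=np.nonzero((l==i)&(abs(z-zn)<6)); r=cv2.minAreaRect(hit(np.c_[u,v],zn).astype(np.float32))
                                                            ~~~^^^^^^^^^^^^^^^
  File "h.py", line 18, in hit
    p=cv2.undistortPoints(np.asarray(uv,float).reshape(-1,1,2),K,np.array([c["k1"],0,0,0.])).reshape(-1,2)
      ~~~~~~~~~~~~~~~~~~~^^^^^^^^^^^^^^^^^^^^^^^^^^^^^^^^^^^^^^^^^^^^^^^^^^^^^^^^^^^^^^^^^^^
cv2.error: OpenCV(4.12.0) /io/opencv/modules/calib3d/src/undistort.dispatch.cpp:347: error: (-215:Assertion failed) CV_IS_MAT(_src) && CV_IS_MAT(_dst) && (_src->rows == 1 || _src->cols == 1) && (_dst->rows == 1 || _dst->cols == 1) && _src->cols + _src->rows - 1 == _dst->rows + _dst->cols - 1 && (CV_MAT_TYPE(_src->type) == CV_32FC2 || CV_MAT_TYPE(_src->type) == CV_64FC2) && (CV_MAT_TYPE(_dst->type) == CV_32FC2 || CV_MAT_TYPE(_dst->type) == CV_64FC2) in function 'cvUndistortPointsInternal'
```

>>> carry_out(
  motion=[
    [6, 10, 10, 0, 0, 0.12, 40],
    [12, 20, 20, 0, 0, 0.24, 40],
    [18, 30, 20, 0, 0, 0.36, 40],
    [24, 40, 20, 0, 0, 0.48, 40],
    [30, 50, 20, 0, 0, 0.6, 40],
    [36, 65, 20, 0, 0, 0.72, 40],
    [44, 80, 20, 0, 0, 0.84, 40],
    [52, 95, 20, 0, 0, 0.96, 40],
  ],
)

```text
t: 25.65
position: [0.5345, -0.3869, 0.098]
orientation: [-0.0, 0.848, 0.53, -0.0]
wrist_force: [1.5, -0.6, 0.0]
finger_gap: 0.0441
grip_force: 61.0
```

>>> carry_out(
  motion=[
    [5, 9, 0, 0, 0, 0.12, 40],
    [11, 19.5, 0, 0, 0, 0.24, 40],
    [11, 19.5, -15, 0, 0, 0.345, 40],
    [11, 19.5, -35, 0, 0, 0.345, 40],
    [11, 19.5, -55, 0, 0, 0.345, 40],
    [11, 19.5, -75, 0, 0, 0.345, 40],
    [11, 19.5, -85, 0, 0, 0.345, 40],
    [11, 19.5, -85, 0, 0, 0.345, 40],
  ],
)

```text
t: 26.32
position: [0.5443, -0.3674, 0.0111]
orientation: [-0.002, 0.747, 0.665, -0.001]
wrist_force: [0.2, -0.6, 0.1]
finger_gap: 0.0437
grip_force: 65.3
```

```bash
python3 -c "
from h import *
p=st(); print(robot.sense()['grip_force'])"
```

```text
t 26.3 pos [ 544.3 -367.4   11.1] board [-45.3 -50.7] close ang -6.59 F [ 0.2 -0.6  0.1]
65.29122303240001
```

>>> carry_out(
  motion=[
    [0, 0, -3, 0, 0, 0, 40],
    [0.7, 6, -3.5, 0, 0, 0, 40],
    [1.4, 12, -3.5, 0, 0, 0, 40],
    [2, 18, -3.5, 0, 0, 0, 40],
    [2.5, 22, -3.5, 0, 0, 0, 40],
    [2.8, 25, -3.5, 0, 0, 0, 40],
    [3, 27, -3.5, 0, 0, 0, 40],
    [3, 27, -3.5, 0, 0, 0, 40],
  ],
)

```text
t: 26.98
position: [0.5487, -0.3407, 0.0103]
orientation: [0.0, 0.746, 0.666, 0.0]
wrist_force: [-0.8, -0.6, -0.6]
finger_gap: 0.0439
grip_force: 65.3
```

>>> carry_out(
  motion=[
    [0.1, 1, 0, 0, 0, 0, 40],
    [0.2, 2, 0, 0, 0, 0, 40],
    [0.3, 3, 0, 0, 0, 0, 40],
    [0.3, 3, 0, 0, 0, 0, 40],
    [0.3, 3, 0, 0, 0, 0, 40],
    [0.3, 3, 0, 0, 0, 0, 40],
    [0.3, 3, 0, 0, 0, 0, 40],
    [0.3, 3, 0, 0, 0, 0, 40],
  ],
)

```text
t: 27.65
position: [0.5488, -0.3382, 0.0101]
orientation: [-0.0, 0.747, 0.665, 0.0]
wrist_force: [0.5, 0.1, 1.2]
finger_gap: 0.0435
grip_force: 65.3
```

```bash
python3 -c "
from h import *
p=st(); print(robot.sense()['grip_force'])"
```

```text
t 27.6 pos [ 548.8 -338.2   10.1] board [-15.8 -51.8] close ang -6.59 F [0.5 0.1 1.2]
65.336993644014
```

>>> carry_out(
  motion=[
    [0.1, 1, 0.5, 0, 0, 0, 40],
    [0.2, 2, 0.5, 0, 0, 0, 40],
    [0.3, 3, 0.5, 0, 0, 0, 40],
    [0.4, 4, 0.5, 0, 0, 0, 40],
    [0.6, 5, 0.5, 0, 0, 0, 40],
    [0.6, 5, 0.5, 0, 0, 0, 40],
    [0.6, 5, 0.5, 0, 0, 0, 40],
    [0.6, 5, 0.5, 0, 0, 0, 40],
  ],
)

```text
t: 28.32
position: [0.5489, -0.336, 0.0111]
orientation: [0.002, 0.747, 0.665, -0.002]
wrist_force: [-2.5, -14.8, -0.6]
finger_gap: 0.0437
grip_force: 65.2
```

>>> carry_out(
  motion=[
    [-0.3, -3, 0, 0, 0, 0, 58],
    [-0.3, -3, 0, 0, 0, 0, 58],
    [-0.3, -3, 0, 0, 0, 0, 58],
    [-0.3, -3, 0, 0, 0, 0, 58],
    [-0.3, -3, 30, 0, 0, 0, 58],
    [-0.3, -3, 60, 0, 0, 0, 30],
    [20, 3, 60, 0, 0, 0, 0],
    [41, 4, 60, 0, 0, 0, 0],
  ],
)

```text
t: 28.98
position: [0.5916, -0.3292, 0.0739]
orientation: [0.002, 0.747, 0.665, 0.001]
wrist_force: [0.2, 0.1, -1.7]
finger_gap: 0.0223
grip_force: 0.0
```

>>> carry_out(
  motion=[
    [0, 0, 0, 0, 0, 0, 0],
    [0, 0, 0, 0, 0, 0, 0],
    [0, 0, 0, 0, 0, 0, 0],
    [0, 0, 0, 0, 0, 0, 0],
    [0, 0, -20, 0, 0, 0, 0],
    [0, 0, -40, 0, 0, 0, 0],
    [0, 0, -55, 0, 0, 0, 0],
    [0, 0, -60, 0, 0, 0, 0],
  ],
)

```text
t: 29.65
position: [0.5884, -0.3286, 0.0078]
orientation: [-0.002, 0.747, 0.665, -0.001]
wrist_force: [-0.2, 0.5, -0.1]
finger_gap: -0.0
grip_force: 0.0
```

```bash
python3 -c "
from h import *
p=st(); samples('side')"
```

```text
t 29.6 pos [ 588.4 -328.6    7.8] board [ -1.7 -90.1] close ang -6.62 F [-0.2  0.5 -0.1]
n 696 zt 17 zn 17 c [ 461.1 -318.4] size [67.3 99.1] ang 82.3
n 344 zt 17 zn 17 c [ 554.6 -327.6] size [67.8 49. ] ang 83.9
```

>>> carry_out(
  motion=[
    [-4, 0.5, 2, 0, 0, 0, 0],
    [-8, 0.9, 2, 0, 0, 0, 0],
    [-12, 1.4, 2, 0, 0, 0, 0],
    [-16, 1.8, 2, 0, 0, 0, 0],
    [-20, 2.3, 2, 0, 0, 0, 0],
    [-24, 2.8, 2, 0, 0, 0, 0],
    [-28, 3.2, 2, 0, 0, 0, 0],
    [-32, 3.7, 2, 0, 0, 0, 0],
  ],
)

```text
t: 30.42
position: [0.558, -0.3255, 0.0127]
orientation: [0.0, 0.747, 0.665, 0.0]
wrist_force: [1.3, 0.7, 0.1]
finger_gap: 0.0001
grip_force: 0.4
```

>>> carry_out(
  motion=[
    [-2, 0.2, 0, 0, 0, 0, 0],
    [-4, 0.5, 0, 0, 0, 0, 0],
    [-5, 0.6, 0, 0, 0, 0, 0],
    [-6, 0.7, 0, 0, 0, 0, 0],
    [-7, 0.8, 0, 0, 0, 0, 0],
    [-8, 0.9, 0, 0, 0, 0, 0],
    [-9, 1, 0, 0, 0, 0, 0],
    [-9, 1, 0, 0, 0, 0, 0],
  ],
)

```text
t: 31.08
position: [0.5509, -0.3248, 0.0133]
orientation: [0.001, 0.746, 0.665, 0.001]
wrist_force: [7.9, -1.9, -0.7]
finger_gap: -0.0
grip_force: 3.8
```

```bash
python3 -c "
from h import *
p=st(); samples('side')"
```

```text
t 31.1 pos [ 550.9 -324.8   13.3] board [ -2.2 -52.4] close ang -6.57 F [ 7.9 -1.9 -0.7]
n 907 zt 17 zn 17 c [ 480.9 -320.8] size [ 66.9 142.3] ang 82.3
```

>>> carry_out(
  motion=[
    [-1, 0.1, 0, 0, 0, 0, 0],
    [-2, 0.2, 0, 0, 0, 0, 0],
    [-2, 0.2, 0, 0, 0, 0, 0],
    [-2, 0.2, 0, 0, 0, 0, 0],
    [6, -0.6, 0, 0, 0, 0, 0],
    [10, -1, 0, 0, 0, 0, 0],
    [10, -1, 40, 0, 0, 0, 20],
    [0, 20, 80, 0, 0, 0, 75],
  ],
)

```text
t: 31.85
position: [0.5495, -0.3075, 0.0867]
orientation: [-0.002, 0.747, 0.665, -0.001]
wrist_force: [1.2, 0.9, 0.8]
finger_gap: 0.0232
grip_force: 0.0
```

>>> carry_out(
  motion=[
    [-20, 30, 40, 0, 0, -0.12, 75],
    [-40, 60, 80, 0, 0, -0.24, 75],
    [-60, 80, 80, 0, 0, -0.36, 75],
    [-70, 80, 80, 0, 0, -0.48, 75],
    [-70, 80, 80, 0, 0, -0.6, 75],
    [-70, 80, 80, 0, 0, -0.72, 75],
    [-70, 80, 80, 0, 0, -0.84, 75],
    [-70, 80, 80, 0, 0, -0.96, 75],
  ],
)

```text
t: 32.52
position: [0.48, -0.2264, 0.1685]
orientation: [-0.0, 0.97, 0.243, -0.001]
wrist_force: [0.4, 0.4, 0.6]
finger_gap: 0.0748
grip_force: 0.0
```

```bash
python3 -c "
from h import *
p=st(); samples('top'); samples('side')"
```

```text
t 32.5 pos [ 480.  -226.4  168.5] board [87.4 29.3] close ang -61.93 F [0.4 0.4 0.6]
n 1322 zt 19 zn 17 c [ 475.  -322.2] size [ 46.6 138.5] ang 83.7
n 571 zt 16 zn 17 c [ 494.6 -478.3] size [61.  45.3] ang 8.5
n 1046 zt 17 zn 17 c [ 481.6 -320.7] size [ 69.8 141.3] ang 83.8
```

>>> carry_out(
  motion=[
    [0, -40, 0, 0, 0, -0.05, 75],
    [0, -80, 0, 0, 0, -0.1, 75],
    [0, -120, -10, 0, 0, -0.15, 75],
    [0, -160, -20, 0, 0, -0.2, 75],
    [0, -200, -30, 0, 0, -0.25, 75],
    [0, -230, -50, 0, 0, -0.3, 75],
    [0.5, -254.7, -70, 0, 0, -0.342, 75],
    [0.5, -254.7, -70, 0, 0, -0.342, 75],
  ],
)

```text
t: 33.38
position: [0.4786, -0.4841, 0.0924]
orientation: [-0.002, 0.997, 0.076, -0.002]
wrist_force: [-0.5, -0.2, -1.1]
finger_gap: 0.0748
grip_force: 0.0
```

>>> carry_out(
  motion=[
    [0, 0, -20, 0, 0, 0, 75],
    [0, 0, -45, 0, 0, 0, 75],
    [0, 0, -65, 0, 0, 0, 75],
    [0, 0, -80, 0, 0, 0, 75],
    [0, 0, -90, 0, 0, 0, 75],
    [0, 0, -92.5, 0, 0, 0, 75],
    [0, 0, -92.5, 0, 0, 0, 75],
    [0, 0, -92.5, 0, 0, 0, 40],
  ],
)

```text
t: 34.05
position: [0.4813, -0.4815, 0.0073]
orientation: [0.0, 0.997, 0.077, 0.0]
wrist_force: [-0.3, -0.4, 1.7]
finger_gap: 0.0647
grip_force: 0.0
```

>>> carry_out(
  motion=[
    [0, 0, 0, 0, 0, 0, 40],
    [0, 0, 0, 0, 0, 0, 40],
    [0, 0, 0, 0, 0, 0, 40],
    [0, 0, 4, 0, 0, 0, 40],
    [0, 0, 15, 0, 0, 0, 40],
    [0, 0, 40, 0, 0, 0, 40],
    [0, 0, 70, 0, 0, 0, 40],
    [0, 0, 90, 0, 0, 0, 40],
  ],
)

```text
t: 34.72
position: [0.4811, -0.4815, 0.0998]
orientation: [0.001, 0.997, 0.077, 0.001]
wrist_force: [0.3, -0.2, 0.0]
finger_gap: 0.0433
grip_force: 61.0
```

```bash
python3 -c "
from h import *
p=st(); g=B-45*ex-98*ey; print(np.round(g-p[:2],1))"
```

```text
t 34.7 pos [ 481.1 -481.5   99.8] board [-165.9   -1. ] close ang -81.18 F [ 0.3 -0.2  0. ]
[110.2 109.1]
```

>>> carry_out(
  motion=[
    [12, 5, 0, 0, 0, 0.12, 40],
    [24, 10, 0, 0, 0, 0.24, 40],
    [36, 20, 0, 0, 0, 0.36, 40],
    [48, 30, 0, 0, 0, 0.48, 40],
    [60, 45, 0, 0, 0, 0.6, 40],
    [72, 60, 0, 0, 0, 0.72, 40],
    [84, 75, 0, 0, 0, 0.84, 40],
    [98, 95, 0, 0, 0, 0.96, 40],
  ],
)

```text
t: 35.38
position: [0.5792, -0.3862, 0.0972]
orientation: [0.0, 0.848, 0.531, 0.0]
wrist_force: [0.1, 0.3, 0.4]
finger_gap: 0.0434
grip_force: 61.0
```

>>> carry_out(
  motion=[
    [6, 7, 0, 0, 0, 0.12, 40],
    [12, 14, 0, 0, 0, 0.24, 40],
    [12, 14, -15, 0, 0, 0.3425, 40],
    [12, 14, -35, 0, 0, 0.3425, 40],
    [12, 14, -55, 0, 0, 0.3425, 40],
    [12, 14, -75, 0, 0, 0.3425, 40],
    [12, 14, -83, 0, 0, 0.3425, 40],
    [12, 14, -83, 0, 0, 0.3425, 40],
  ],
)

```text
t: 36.05
position: [0.5904, -0.3719, 0.0127]
orientation: [-0.001, 0.746, 0.666, -0.0]
wrist_force: [-0.4, 0.2, -0.1]
finger_gap: 0.0438
grip_force: 61.1
```

```bash
python3 -c "
from h import *
p=st(); print(robot.sense()['grip_force'])"
```

```text
t 36.0 pos [ 590.4 -371.9   12.7] board [-44.5 -97. ] close ang -6.56 F [-0.4  0.2 -0.1]
61.09026074409485
```

>>> carry_out(
  motion=[
    [0, 0, -3, 0, 0, 0, 40],
    [0.7, 6, -4, 0, 0, 0, 40],
    [1.4, 12, -4, 0, 0, 0, 40],
    [2, 18, -4, 0, 0, 0, 40],
    [2.5, 22, -4, 0, 0, 0, 40],
    [2.9, 25, -4, 0, 0, 0, 40],
    [3.2, 28, -4, 0, 0, 0, 40],
    [3.2, 28, -4, 0, 0, 0, 40],
  ],
)

```text
t: 36.72
position: [0.595, -0.3444, 0.0111]
orientation: [0.001, 0.746, 0.666, 0.0]
wrist_force: [0.3, -1.8, 6.8]
finger_gap: 0.0432
grip_force: 61.8
```

>>> carry_out(
  motion=[
    [0.1, 1, 0, 0, 0, 0, 40],
    [0.2, 2, 0, 0, 0, 0, 40],
    [0.3, 3, 0, 0, 0, 0, 40],
    [0.4, 4, 0, 0, 0, 0, 40],
    [0.5, 5, 0, 0, 0, 0, 40],
    [0.6, 6, 0, 0, 0, 0, 40],
    [0.6, 6, 0, 0, 0, 0, 40],
    [0.6, 6, 0, 0, 0, 0, 40],
  ],
)

```text
t: 37.38
position: [0.5953, -0.3412, 0.0112]
orientation: [0.003, 0.747, 0.665, -0.001]
wrist_force: [-0.0, -12.4, 3.4]
finger_gap: 0.0431
grip_force: 61.5
```

```bash
python3 -c "
from h import *
p=st(); print(robot.sense()['grip_force'])"
```

```text
t 37.4 pos [ 595.3 -341.2   11.2] board [-13.5 -98.3] close ang -6.66 F [ -0.  -12.4   3.4]
61.474642753601074
```

>>> carry_out(
  motion=[
    [-0.3, -3, 0, 0, 0, 0, 58],
    [-0.3, -3, 0, 0, 0, 0, 58],
    [-0.3, -3, 0, 0, 0, 0, 58],
    [-0.3, -3, 0, 0, 0, 0, 58],
    [-0.3, -3, 30, 0, 0, 0, 58],
    [-0.3, -3, 60, 0, 0, 0, 30],
    [18, 0, 60, 0, 0, 0, 0],
    [36, 3, 60, 0, 0, 0, 0],
  ],
)

```text
t: 38.05
position: [0.6319, -0.3357, 0.0724]
orientation: [0.002, 0.747, 0.665, 0.001]
wrist_force: [-0.5, 0.2, 0.1]
finger_gap: 0.0225
grip_force: 0.0
```

>>> carry_out(
  motion=[
    [0, 0, 0, 0, 0, 0, 0],
    [0, 0, 0, 0, 0, 0, 0],
    [0, 0, 0, 0, 0, 0, 0],
    [0, 0, 0, 0, 0, 0, 0],
    [0, 0, -20, 0, 0, 0, 0],
    [0, 0, -40, 0, 0, 0, 0],
    [0, 0, -55, 0, 0, 0, 0],
    [0, 0, -60, 0, 0, 0, 0],
  ],
)

```text
t: 38.72
position: [0.6308, -0.3355, 0.0096]
orientation: [0.001, 0.747, 0.665, 0.001]
wrist_force: [2.3, 3.0, 24.8]
finger_gap: 0.0001
grip_force: 11.7
```

```bash
python3 -c "
from h import *
p=st(); samples('side')"
```

```text
t 38.7 pos [ 630.8 -335.5    9.6] board [  -3.7 -133. ] close ang -6.58 F [ 2.3  3.  24.8]
n 1043 zt 17 zn 17 c [ 482.2 -320.1] size [ 68.4 142.5] ang 83.8
n 342 zt 20 zn 17 c [ 598.9 -331.1] size [70.3 51.4] ang 85.2
```

>>> carry_out(
  motion=[
    [0, 0, 10, 0, 0, 0, 0],
    [0, 0, 20, 0, 0, 0, 0],
    [0, 0, 20, 0, 0, 0, 0],
    [0, 0, 20, 0, 0, 0, 0],
    [0, 0, 20, 0, 0, 0, 0],
    [0, 0, 20, 0, 0, 0, 0],
    [0, 0, 20, 0, 0, 0, 0],
    [0, 0, 20, 0, 0, 0, 0],
  ],
)

```text
t: 39.48
position: [0.6305, -0.3352, 0.0286]
orientation: [-0.0, 0.746, 0.665, -0.0]
wrist_force: [0.9, -0.3, -0.0]
finger_gap: 0.0001
grip_force: 0.0
```

```bash
python3 - <<'E'
from h import *
p=st(); im,_=samples('side')
save("s8.png",cv2.resize(im[120:250,160:320],None,fx=4.5,fy=4.5,interpolation=cv2.INTER_CUBIC))
E
```

```text
t 39.5 pos [ 630.5 -335.2   28.6] board [  -3.4 -132.6] close ang -6.56 F [ 0.9 -0.3 -0. ]
n 1042 zt 17 zn 17 c [ 481.7 -320.6] size [ 69.6 141.5] ang 83.8
n 350 zt 17 zn 17 c [ 600.8 -334.4] size [65.8 50.1] ang 83.9
```

View pics/s8.png

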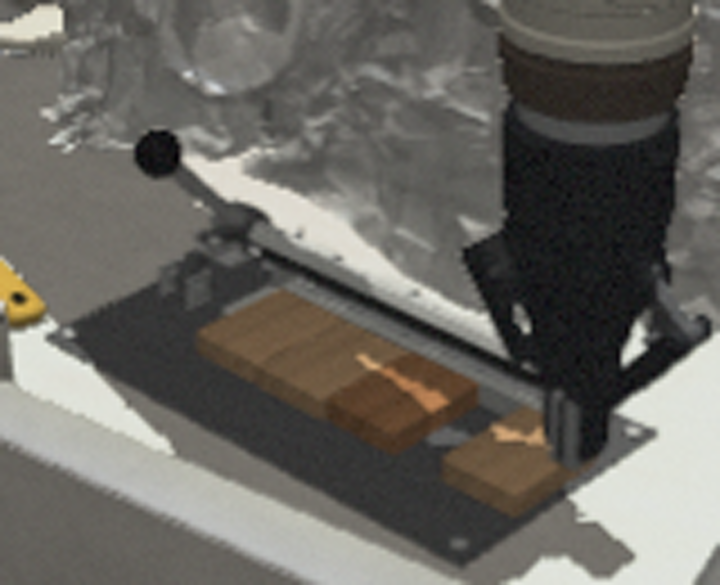

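The row of three is closed, with sample 4 at (515,460). The finger had touched its edge, so I move further out before lowering again.

>>> carry_out(
  motion=[
    [3, 0, 0, 0, 0, 0, 0],
    [6, -0.5, 0, 0, 0, 0, 0],
    [7.5, -0.8, 0, 0, 0, 0, 0],
    [7.5, -0.8, 0, 0, 0, 0, 0],
    [7.5, -0.8, -10, 0, 0, 0, 0],
    [7.5, -0.8, -16, 0, 0, 0, 0],
    [7.5, -0.8, -16, 0, 0, 0, 0],
    [7.5, -0.8, -16, 0, 0, 0, 0],
  ],
)

```text
t: 40.25
position: [0.6375, -0.3358, 0.012]
orientation: [-0.001, 0.746, 0.665, -0.0]
wrist_force: [-1.0, 0.1, -0.6]
finger_gap: 0.0001
grip_force: 0.0
```

```bash
python3 -c "
from h import *
p=st()"
```

```text
t 40.2 pos [ 637.5 -335.8   12. ] board [  -3.2 -139.7] close ang -6.56 F [-1.   0.1 -0.6]
```

>>> carry_out(
  motion=[
    [-4.5, 0.5, 0, 0, 0, 0, 0],
    [-9, 1, 0, 0, 0, 0, 0],
    [-13.5, 1.5, 0, 0, 0, 0, 0],
    [-18, 2.1, 0, 0, 0, 0, 0],
    [-22.5, 2.6, 0, 0, 0, 0, 0],
    [-27, 3.1, 0, 0, 0, 0, 0],
    [-31, 3.6, 0, 0, 0, 0, 0],
    [-35, 4, 0, 0, 0, 0, 0],
  ],
)

```text
t: 40.92
position: [0.6028, -0.3321, 0.0133]
orientation: [0.0, 0.746, 0.665, 0.0]
wrist_force: [-0.5, 0.0, 0.4]
finger_gap: 0.0001
grip_force: 0.2
```

>>> carry_out(
  motion=[
    [-2, 0.2, 0, 0, 0, 0, 0],
    [-3, 0.3, 0, 0, 0, 0, 0],
    [-4, 0.5, 0, 0, 0, 0, 0],
    [-5, 0.6, 0, 0, 0, 0, 0],
    [-6, 0.7, 0, 0, 0, 0, 0],
    [-7, 0.8, 0, 0, 0, 0, 0],
    [-8, 0.9, 0, 0, 0, 0, 0],
    [-8, 0.9, 0, 0, 0, 0, 0],
  ],
)

```text
t: 41.58
position: [0.5965, -0.3314, 0.0137]
orientation: [0.001, 0.746, 0.666, 0.001]
wrist_force: [6.6, -1.5, -0.5]
finger_gap: 0.0004
grip_force: 3.1
```

```bash
python3 -c "
from h import *
p=st(); samples('side')"
```

```text
t 41.6 pos [ 596.5 -331.4   13.7] board [ -3.6 -98.4] close ang -6.54 F [ 6.6 -1.5 -0.5]
n 1275 zt 17 zn 17 c [ 504.1 -323.8] size [ 71.1 186.9] ang 83.8
```

>>> carry_out(
  motion=[
    [-1.5, 0.2, 0, 0, 0, 0, 0],
    [-2, 0.2, 0, 0, 0, 0, 0],
    [-2, 0.2, 0, 0, 0, 0, 0],
    [8, -0.9, 0, 0, 0, 0, 0],
    [8, -0.9, 30, 0, 0, 0, 0],
    [8, -0.9, 50, 0, 0, 0, 15],
    [-20, -25, 50, 0, 0, 0, 30],
    [-54.7, -51, 50, 0, 0, 0, 30],
  ],
)

```text
t: 42.35
position: [0.5434, -0.3808, 0.0645]
orientation: [0.001, 0.745, 0.667, 0.0]
wrist_force: [0.2, -1.6, -1.3]
finger_gap: 0.03
grip_force: 0.0
```

>>> carry_out(
  motion=[
    [0, 0, 0, 0, 0, 0, 30],
    [0, 0, 0, 0, 0, 0, 30],
    [0, 0, 0, 0, 0, 0, 30],
    [0, 0, -20, 0, 0, 0, 30],
    [0, 0, -40, 0, 0, 0, 30],
    [0, 0, -50, 0, 0, 0, 30],
    [0, 0, -52, 0, 0, 0, 30],
    [0, 0, -52, 0, 0, 0, 30],
  ],
)

```text
t: 43.02
position: [0.5419, -0.3803, 0.0104]
orientation: [-0.001, 0.746, 0.666, -0.0]
wrist_force: [-0.4, 0.7, 0.5]
finger_gap: 0.0301
grip_force: 0.0
```

```bash
python3 -c "
from h import *
p=st(); samples('side')"
```

```text
t 43.0 pos [ 541.9 -380.3   10.4] board [-58.4 -49.8] close ang -6.50 F [-0.4  0.7  0.5]
n 194 zt 17 zn 17 c [ 441.9 -340.8] size [32.2 90.9] ang 55.2
n 408 zt 17 zn 17 c [ 569.2 -329.8] size [67.2 55.3] ang 82.2
```

Push toward the ledge.

>>> carry_out(
  motion=[
    [0.4, 3, 0, 0, 0, 0, 30],
    [0.7, 6, 0, 0, 0, 0, 30],
    [1, 9, 0, 0, 0, 0, 30],
    [1.4, 12, 0, 0, 0, 0, 30],
    [1.6, 14, 0, 0, 0, 0, 30],
    [1.8, 16, 0, 0, 0, 0, 30],
    [2, 17, 0, 0, 0, 0, 30],
    [2, 17, 0, 0, 0, 0, 30],
  ],
)

```text
t: 43.78
position: [0.5439, -0.364, 0.0112]
orientation: [0.0, 0.746, 0.666, -0.0]
wrist_force: [-0.0, 0.5, 0.2]
finger_gap: 0.0298
grip_force: 0.0
```

>>> carry_out(
  motion=[
    [0.1, 1, 0, 0, 0, 0, 30],
    [0.2, 2, 0, 0, 0, 0, 30],
    [0.3, 3, 0, 0, 0, 0, 30],
    [0.3, 3, 0, 0, 0, 0, 30],
    [0.3, 3, 0, 0, 0, 0, 30],
    [0.3, 3, 0, 0, 0, 0, 30],
    [0.3, 3, 0, 0, 0, 0, 30],
    [0.3, 3, 0, 0, 0, 0, 30],
  ],
)

```text
t: 44.45
position: [0.5443, -0.3632, 0.0117]
orientation: [0.002, 0.747, 0.665, -0.001]
wrist_force: [0.4, -8.6, 0.3]
finger_gap: 0.03
grip_force: 4.4
```

```bash
python3 -c "
from h import *
p=st()"
```

```text
t 44.5 pos [ 544.3 -363.2   11.7] board [-41.1 -50.2] close ang -6.64 F [ 0.4 -8.6  0.3]
```

>>> carry_out(
  motion=[
    [0.1, 1.5, 0, 0, 0, 0, 30],
    [0.3, 3, 0, 0, 0, 0, 30],
    [0.3, 3, 0, 0, 0, 0, 30],
    [0.3, 3, 0, 0, 0, 0, 30],
    [-1.5, -14, 0, 0, 0, 0, 30],
    [-1.5, -14, 0, 0, 0, 0, 30],
    [-32, -10, 0, 0, 0, 0, 30],
    [-63, -7, 0, 0, 0, 0, 30],
  ],
)

```text
t: 45.12
position: [0.4809, -0.3678, 0.01]
orientation: [-0.001, 0.746, 0.666, 0.0]
wrist_force: [-0.4, -0.9, 0.7]
finger_gap: 0.0297
grip_force: 0.0
```

>>> carry_out(
  motion=[
    [-30, 3.5, 0, 0, 0, 0, 30],
    [-30, 3.5, 0, 0, 0, 0, 30],
    [-29.5, 8, 0, 0, 0, 0, 30],
    [-29.3, 10, 0, 0, 0, 0, 30],
    [-29, 12, 0, 0, 0, 0, 30],
    [-28.8, 14, 0, 0, 0, 0, 30],
    [-28.5, 15.5, 0, 0, 0, 0, 30],
    [-28.5, 15.5, 0, 0, 0, 0, 30],
  ],
)

```text
t: 45.78
position: [0.4535, -0.3528, 0.0113]
orientation: [0.001, 0.746, 0.666, -0.0]
wrist_force: [0.6, -3.5, 0.4]
finger_gap: 0.03
grip_force: 1.4
```

```bash
python3 -c "
from h import *
p=st()"
```

```text
t 45.8 pos [ 453.5 -352.8   11.3] board [-41.2  41.2] close ang -6.53 F [ 0.6 -3.5  0.4]
```

>>> carry_out(
  motion=[
    [0.1, 1.5, 0, 0, 0, 0, 30],
    [0.3, 3, 0, 0, 0, 0, 30],
    [0.4, 4, 0, 0, 0, 0, 30],
    [0.4, 4, 0, 0, 0, 0, 30],
    [-1.5, -14, 0, 0, 0, 0, 20],
    [-1.5, -14, 20, 0, 0, 0, 0],
    [-1, -14, 60, 0, 0, 0, 0],
    [0, -14, 100, 0, 0, 0, 0],
  ],
)

```text
t: 46.45
position: [0.4516, -0.3658, 0.1106]
orientation: [-0.002, 0.746, 0.665, -0.0]
wrist_force: [0.8, -0.9, 0.7]
finger_gap: 0.0003
grip_force: 0.0
```

>>> carry_out(
  motion=[
    [0, 20, 30, 0, 0, 0, 0],
    [0, 50, 60, 0, 0, 0, 0],
    [0, 90, 60, 0, 0, 0, 0],
    [0, 130, 60, 0, 0, 0, 0],
    [0, 140, 60, 0, 0, 0, 0],
    [0, 140, 60, 0, 0, 0, 0],
    [0, 140, 60, 0, 0, 0, 0],
    [0, 140, 60, 0, 0, 0, 0],
  ],
)

```text
t: 47.12
position: [0.4527, -0.2273, 0.1709]
orientation: [-0.0, 0.746, 0.665, -0.0]
wrist_force: [-1.0, -0.4, -0.1]
finger_gap: 0.0002
grip_force: 0.0
```

```bash
python3 - <<'E'
from h import *
p=st(); im,W=samples('top'); samples('side')
save("t9.png",cv2.resize(im[150:310,190:350],(600,600),interpolation=cv2.INTER_CUBIC))
z=W[...,2]; m=(z>.085)&(z<.12)&(abs(W[...,0]-.36)<.05)&(abs(W[...,1]+.31)<.05)
print("knob",np.round(np.median(W[m],0)*1000,1),m.sum(),np.round(W[m].min(0)*1000),np.round(W[m].max(0)*1000))
E
```

```text
t 47.1 pos [ 452.7 -227.3  170.9] board [83.4 56.3] close ang -6.57 F [-1.  -0.4 -0.1]
n 1680 zt 19 zn 17 c [ 498.2 -324.2] size [ 45.1 184.5] ang 83.4
n 1430 zt 17 zn 17 c [ 504.7 -321.6] size [ 68.  186.6] ang 82.6
knob [ 359.7 -310.2  102.7] 122 [ 349. -322.   85.] [ 371. -294.  110.]
```

View pics/t9.png

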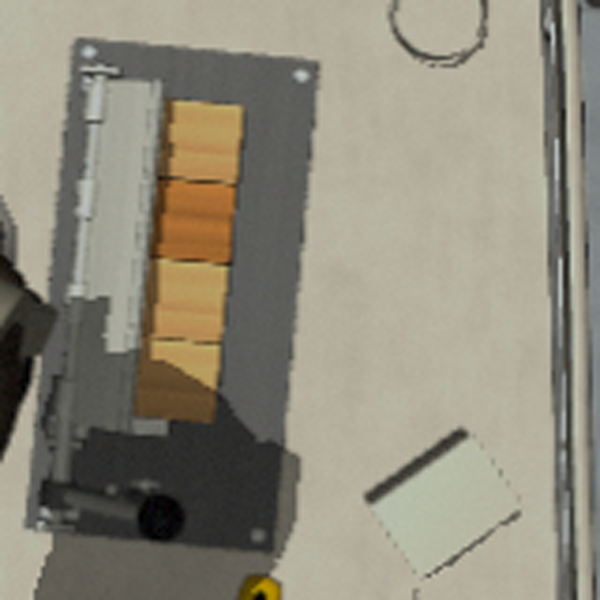

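The four samples form one closed, straight row from (205,140) to (178,380), all at the ledge, with the bottom one at the end stop. The knob is at (160,517). Now the lever.

>>> carry_out(
  motion=[
    [-25, -20, 0, 0, 0, 0, 0],
    [-50, -45, 0, 0, 0, 0, 0],
    [-75, -70, 0, 0, 0, 0, 0],
    [-90.2, -81.7, 0, 0, 0, 0, 0],
    [-90.2, -81.7, -20, 0, 0, 0, 0],
    [-90.2, -81.7, -40, 0, 0, 0, 0],
    [-90.2, -81.7, -50, 0, 0, 0, 0],
    [-90.2, -81.7, -50, 0, 0, 0, 0],
  ],
)

```text
t: 47.98
position: [0.3613, -0.308, 0.1188]
orientation: [-0.002, 0.747, 0.665, -0.0]
wrist_force: [-0.3, 0.2, -0.3]
finger_gap: 0.0001
grip_force: 0.0
```

```bash
python3 -c "
from h import *
p=st()"
```

```text
t 48.0 pos [ 361.3 -308.   118.8] board [ -7.2 137.9] close ang -6.61 F [-0.3  0.2 -0.3]
```

>>> carry_out(
  motion=[
    [0, 0, -10, 0, 0, 0, 0],
    [-0.6, -5, -18, 0, 0, 0, 0],
    [-1.1, -9.4, -25, 0, 0, 0, 0],
    [-1.6, -13.5, -31, 0, 0, 0, 0],
    [-2, -17, -37, 0, 0, 0, 0],
    [-2.4, -20.5, -44, 0, 0, 0, 0],
    [-2.7, -23.5, -50, 0, 0, 0, 0],
    [-2.9, -25.5, -56, 0, 0, 0, 0],
  ],
)

```text
t: 48.65
position: [0.3597, -0.3342, 0.0647]
orientation: [0.0, 0.746, 0.666, 0.0]
wrist_force: [0.2, 0.4, 0.5]
finger_gap: -0.0002
grip_force: 0.0
```

>>> carry_out(
  motion=[
    [-0.2, -1.5, -4, 0, 0, 0, 0],
    [-0.2, -2, -7, 0, 0, 0, 0],
    [-0.2, -2, -10, 0, 0, 0, 0],
    [-0.2, -2, -10, 0, 0, 0, 0],
    [-0.2, -2, -10, 0, 0, 0, 0],
    [-0.2, -2, -10, 0, 0, 0, 0],
    [-0.2, -2, -10, 0, 0, 0, 0],
    [-0.2, -2, -10, 0, 0, 0, 0],
  ],
)

```text
t: 49.32
position: [0.3595, -0.3357, 0.0591]
orientation: [0.001, 0.746, 0.666, 0.0]
wrist_force: [-12.3, 10.6, 37.2]
finger_gap: -0.0002
grip_force: 18.6
```

```bash
python3 -c "
from h import *
p=st()"
```

```text
t 49.3 pos [ 359.5 -335.7   59.1] board [-34.9 136.5] close ang -6.54 F [-12.3  10.6  37.2]
```

Bottomed out at the expected height. I lift straight off and look.

>>> carry_out(
  motion=[
    [0, 0, 8, 0, 0, 0, 0],
    [0, 0, 20, 0, 0, 0, 0],
    [0, 0, 50, 0, 0, 0, 0],
    [0, 0, 90, 0, 0, 0, 0],
    [0, 0, 120, 0, 0, 0, 0],
    [0, 0, 150, 0, 0, 0, 0],
    [0, 0, 150, 0, 0, 0, 0],
    [0, 0, 150, 0, 0, 0, 0],
  ],
)

```text
t: 49.98
position: [0.36, -0.3364, 0.2068]
orientation: [0.001, 0.746, 0.666, 0.0]
wrist_force: [0.1, -0.6, -0.6]
finger_gap: 0.0
grip_force: 0.0
```

```bash
python3 - <<'E'
from h import *
p=st(); im,W=cam('side'); samples('side')
save("s10.png",cv2.resize(im[110:240,140:310],None,fx=4.5,fy=4.5,interpolation=cv2.INTER_CUBIC))
z=W[...,2]; m=(im.max(-1)<70)&(z>.03)&(z<.12)&(abs(W[...,0]-.36)<.03)&(abs(W[...,1]+.33)<.05)
print(m.sum(),np.round(np.percentile(W[m],[2,98],axis=0)*1000))
E
```

```text
t 50.0 pos [ 360.  -336.4  206.8] board [-35.5 135.9] close ang -6.55 F [ 0.1 -0.6 -0.6]
n 1160 zt 17 zn 17 c [ 503.4 -329.8] size [ 59.4 188.9] ang 85.5
78 [[ 353. -347.   42.]
 [ 371. -332.   60.]]
```

View pics/s10.png

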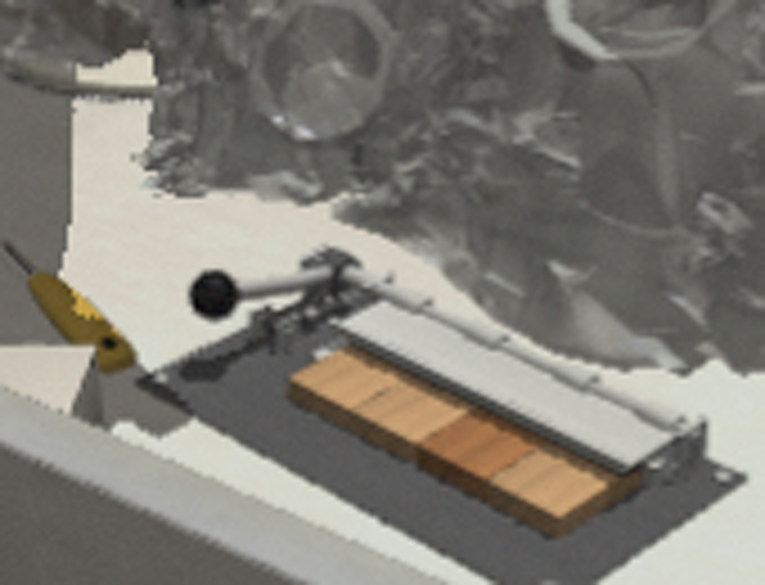

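The clamp bar is shut on the row, the knob is down at (213,293) with its top at 60 mm, the four samples are tight, and the robot is clear. I hand it in.

```bash
python3 -c "
from bench import order
print(order.finish_job())"
```

```text
the job is handed in; nothing more can be done
None
```

The job is handed in, but its verdict was not shown: the last camera image shows the four samples (the one loose sample and all three from the pile) in one straight, tight row against the ledge and end stop, the clamp bar shut and the robot clear.

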